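# Load and lock the heel-drilling jig

### The job

Lift the drill plate straight up off the jig's two pins without cocking it and lay it on the wooden bearers, stand every heel blank on the bench in a nest of its own with its flat face against the nest's straight fence, and put the plate back fully home on both pins. Then lock it down with the two hook pins: thread each one round its arc through the ring of an eye bolt, one per eye, with the arc over the plate, round the locating pin, and the ring about two thirds of the way round from the grip, and leave it lying flat on the plate. Leave the other things on the bench alone.

Things in the scene. Friction and masses are not known exactly. Their poses are not given: they have to be found in the camera images.
- jig: Drilling jig for heel blanks, fixed to the bench: a plywood base board 120 mm (x) by 330 mm (y), 18 mm thick. Origin at the centre of its underside, z up, y along its length. Three nests in a row along y; beyond them on each end a steel locating pin, and beyond that an upright eye bolt.
- plate_bar (a point): Centre of the handle bar of the aluminium drill plate (90 mm in x, 224 in y, 8 thick, about 0.48 kg, z up). The bar bridges the plate's middle: 64 mm long (x), 12 wide (y), 12 high, its centre 36 mm above the plate's underside, clear space 22 mm high below it, a 12 mm square leg under each end. Three brass bushes stand 3 mm above the plate.
- hole_a (a point): Centre of the lower mouth of the plate's round hole, 13 mm across, 98 mm from the plate's middle along the plate's +y. It belongs on pin_a. Its fellow at the plate's -y, 98 mm from the middle, is a slot 13 mm (x) by 17 mm (y) for the other pin.
- pin_a (a point): Tip of the locating pin at the jig's +y end (98 mm from its middle). Pin 10 mm in diameter, its top 8 mm tapering to 4 mm, standing 24 mm above a 20 mm collar on which the plate rests: a plate fully home has its underside 24 mm below the pin tips (64 mm above the jig's underside). The other pin, alike, stands 98 mm from the middle at the -y end.
- eye_a (a point): Centre of the ring of the eye bolt at the jig's +y end, 138 mm from the jig's middle and 82 mm above its underside (10 mm above the top of a seated plate). The ring stands upright, its axis along the jig's x: 25 mm inside, 41 mm outside, of 8 mm bar, on a 10 mm shank.
- eye_b (a point): Centre of the ring of the eye bolt at the jig's -y end, alike.
- rest (a point): Middle of the top of the pair of bearers, fixed to the bench, 24 mm above it: two wooden battens 110 mm long (x) and 28 mm wide, 150 mm apart (y), on which the plate is laid with its length along this y (either way round).
- nest0 (a point): Centre of the floor of a nest, 18 mm above the bench; nests lie 60 mm apart. Axes as the jig's. A D-shaped pocket of steel fences 8 mm high, 48 mm wide (x) and 52 mm long (y), with room of about 4 mm all round a blank: the straight fence is at its -y, the rounded end at +y.
- nest1 (a point): Centre of the floor of a nest, 18 mm above the bench; nests lie 60 mm apart. Axes as the jig's. A D-shaped pocket of steel fences 8 mm high, 48 mm wide (x) and 52 mm long (y), with room of about 4 mm all round a blank: the straight fence is at its -y, the rounded end at +y.
- nest2 (a point): Centre of the floor of a nest, 18 mm above the bench; nests lie 60 mm apart. Axes as the jig's. A D-shaped pocket of steel fences 8 mm high, 48 mm wide (x) and 52 mm long (y), with room of about 4 mm all round a blank: the straight fence is at its -y, the rounded end at +y.
- blank0_mid (a point): Centre, half-way up, of a wooden heel blank (may be absent): 44 mm long (its x), 40 mm wide (its y), 44 mm tall, D-shaped seen from above: flat front face (the breast) at its -x, half-round at its +x. About 55 g. In a nest its +x points along the nest's +y and its centre is 22 mm above the nest floor; a seated plate clears it by 2 mm.
- blank1_mid (a point): Centre, half-way up, of a wooden heel blank (may be absent): 44 mm long (its x), 40 mm wide (its y), 44 mm tall, D-shaped seen from above: flat front face (the breast) at its -x, half-round at its +x. About 55 g. In a nest its +x points along the nest's +y and its centre is 22 mm above the nest floor; a seated plate clears it by 2 mm.
- blank2_mid (a point): Centre, half-way up, of a wooden heel blank (may be absent): 44 mm long (its x), 40 mm wide (its y), 44 mm tall, D-shaped seen from above: flat front face (the breast) at its -x, half-round at its +x. About 55 g. In a nest its +x points along the nest's +y and its centre is 22 mm above the nest floor; a seated plate clears it by 2 mm.
- hook0_grip (a point): Centre, half-way up, of the upright wooden grip of a loose hook pin lying flat: grip 12 mm thick (hook's x), 36 long (y), 36 tall, underside level with the bar's. 8 mm steel bar, 75 g: a straight shank from the grip along +y to the arc's root (0, 38, -14 mm from here), then 180 degrees anticlockwise from above at 36 mm radius about (-36, 38, -14) to the free tip (-72, 38, -14).
- hook0_tip (a point): Centre of the bar at that hook's free tip; hook's axes. In place, an eye bolt's ring sits 120 degrees round the arc from the root (at -54, 69, -14 mm from the grip's centre), with 38 mm of bar beyond it, and the arc's centre is 36 mm from the eye towards the jig's middle, 4 mm from the locating pin. Turning the hook anticlockwise about the arc's centre threads the tip in; clockwise takes it out.
- hook1_grip (a point): Centre, half-way up, of the upright wooden grip of a loose hook pin lying flat: grip 12 mm thick (hook's x), 36 long (y), 36 tall, underside level with the bar's. 8 mm steel bar, 75 g: a straight shank from the grip along +y to the arc's root (0, 38, -14 mm from here), then 180 degrees anticlockwise from above at 36 mm radius about (-36, 38, -14) to the free tip (-72, 38, -14).
- hook1_tip (a point): Centre of the bar at that hook's free tip; hook's axes. In place, an eye bolt's ring sits 120 degrees round the arc from the root (at -54, 69, -14 mm from the grip's centre), with 38 mm of bar beyond it, and the arc's centre is 36 mm from the eye towards the jig's middle, 4 mm from the locating pin. Turning the hook anticlockwise about the arc's centre threads the tip in; clockwise takes it out.
- last0: Bystander, to be left alone: a wooden shoe last.
- last1: Bystander, to be left alone: a darker wooden shoe last.
- gluebottle: Bystander, to be left alone: a yellow glue bottle.
- can: Bystander, to be left alone: a spray can with green cap.
- hammer: Bystander, to be left alone: a hammer.
- sandblock: Bystander, to be left alone: a cork sanding block 60 by 100 by 30 mm.
- rasp: Bystander, to be left alone: a rasp with a wooden handle.

How it is judged (in metres and radians):
On the way, in this order (a step that is already met when the one before it is completed fails the run):
1. the drill plate has been lifted off and lies on the bearers (horizontal distance between plate_bar and rest below 0.03 m and z of plate_bar in the frame of rest below 0.04 m and angle between plate_bar's own z axis and vertical below 0.05 rad and angle between the y axis of plate_bar and the y axis of rest, either way round below 0.25 rad and contact force between the fingers and plate below 0.5 N), for 0.2 s.
2. every blank stands in a nest (((horizontal distance between blank0_mid and nest0 below 0.0075 m and z of blank0_mid in the frame of nest0 below 0.0245 m and angle between blank0_mid's own z axis and vertical below 0.06 rad) or (horizontal distance between blank0_mid and nest1 below 0.0075 m and z of blank0_mid in the frame of nest1 below 0.0245 m and angle between blank0_mid's own z axis and vertical below 0.06 rad) or (horizontal distance between blank0_mid and nest2 below 0.0075 m and z of blank0_mid in the frame of nest2 below 0.0245 m and angle between blank0_mid's own z axis and vertical below 0.06 rad)) and ((horizontal distance between blank1_mid and nest0 below 0.0075 m and z of blank1_mid in the frame of nest0 below 0.0245 m and angle between blank1_mid's own z axis and vertical below 0.06 rad) or (horizontal distance between blank1_mid and nest1 below 0.0075 m and z of blank1_mid in the frame of nest1 below 0.0245 m and angle between blank1_mid's own z axis and vertical below 0.06 rad) or (horizontal distance between blank1_mid and nest2 below 0.0075 m and z of blank1_mid in the frame of nest2 below 0.0245 m and angle between blank1_mid's own z axis and vertical below 0.06 rad)) and ((horizontal distance between blank2_mid and nest0 below 0.0075 m and z of blank2_mid in the frame of nest0 below 0.0245 m and angle between blank2_mid's own z axis and vertical below 0.06 rad) or (horizontal distance between blank2_mid and nest1 below 0.0075 m and z of blank2_mid in the frame of nest1 below 0.0245 m and angle between blank2_mid's own z axis and vertical below 0.06 rad) or (horizontal distance between blank2_mid and nest2 below 0.0075 m and z of blank2_mid in the frame of nest2 below 0.0245 m and angle between blank2_mid's own z axis and vertical below 0.06 rad))), for 0.2 s.
3. the plate is fully home on both pins over the blanks (all of step 2 and z of hole_a in the frame of jig below 0.067 m and z of plate_bar in the frame of jig below 0.103 m and horizontal distance between hole_a and pin_a below 0.004 m and angle between the y axis of plate_bar and the y axis of jig, either way round below 0.035 rad and angle between plate_bar's own z axis and vertical below 0.03 rad), for 0.2 s.
At the end, for the whole second after the job is handed in: Each blank bottomed in a nest (7 mm); plate home on both pins (height 3 mm, tilt and yaw 0.03 rad, hole_a 4 mm); a hook pin through each eye, flat on the plate, arc over it, the ring about 120 (105 to 135) degrees round from the root, the tip 20 mm beyond the ring; plate and hooks at rest (all of step 3 and (((x of hook0_tip in the frame of eye_a below -0.02 m and x of eye_a in the frame of hook0_grip between -0.07 and -0.034 m and y of eye_a in the frame of hook0_grip between 0.053 and 0.085 m and z of hook0_grip in the frame of jig below 0.096 m and angle between hook0_grip's own z axis and vertical below 0.12 rad) and (x of hook1_tip in the frame of eye_b above 0.02 m and x of eye_b in the frame of hook1_grip between -0.07 and -0.034 m and y of eye_b in the frame of hook1_grip between 0.053 and 0.085 m and z of hook1_grip in the frame of jig below 0.096 m and angle between hook1_grip's own z axis and vertical below 0.12 rad)) or ((x of hook0_tip in the frame of eye_b above 0.02 m and x of eye_b in the frame of hook0_grip between -0.07 and -0.034 m and y of eye_b in the frame of hook0_grip between 0.053 and 0.085 m and z of hook0_grip in the frame of jig below 0.096 m and angle between hook0_grip's own z axis and vertical below 0.12 rad) and (x of hook1_tip in the frame of eye_a below -0.02 m and x of eye_a in the frame of hook1_grip between -0.07 and -0.034 m and y of eye_a in the frame of hook1_grip between 0.053 and 0.085 m and z of hook1_grip in the frame of jig below 0.096 m and angle between hook1_grip's own z axis and vertical below 0.12 rad))) and linear speed of each of plate, hook0, hook1 below 0.02 m/s); the robot touches nothing.
It fails at once if the plate is cocked by more than about 10 degrees while on its pins (angle between plate_bar's own z axis and vertical above 0.17 rad and z of plate_bar in the frame of jig below 0.122 m and horizontal distance between plate_bar and jig below 0.02 m).
It fails at once if a bystander is moved by more than 30 mm (distance of any of last0, last1, gluebottle, can, hammer, sandblock, rasp from where it was at the start of the episode above 0.03 m).
Of blank0, blank1, blank2 only 2 to 3 are there at a start; the rules pass over those that are not, and their reading is None.
At some moment in a run one of blank0, blank1, blank2 may be knocked a few centimetres aside while the robot is not near it.
It also fails if it takes over 208 s, if anything falls off the work surface, if the arm or the gripper's body presses on something with over 40 N, if the wrist force passes 120 N, or if a joint passes its speed limit or range.

### The arm

A 6-joint arm with a two-finger parallel gripper is mounted at the origin on the work surface. World frame = base frame: x ahead of the robot, y to its left, z up, the work surface at z = 0. Lengths are in mm, angles in rad, forces in N, time in s.
With the tool pointing down it reaches from about 350 to 875 mm from the base axis. Payload 4.2 kg.
Tool frame: the origin (TCP) lies at the very end of the fingers, on their centre line; the grasp point (between the pads) lies 19 mm behind it; z points along the fingers, y is the line along which they close (so a half turn about z gives the same grasp; the last joint's range is limited). The gripper opens to 85 mm and grips with 20 to 120 N. Pads are 22 mm wide; open, the fingers measure 114 mm over their backs; the gripper's body (76 mm by 85 mm) begins 54 mm behind the grasp point. The pads swing forward as they close: fully open they stand 13 mm farther back than shut.
Start: joints at [0.259, 0.385, 0.008, 0, -1.194, -0.259], TCP at [624.979, 0.025, 231.312] pointing down, gripper open.
Joint ranges: [-3.14, 3.14], [-1.21, 2.06], [-1.07, 1.41], [-3.16, 2.05], [-2.99, -0.16], [-3.1, 3.1]. Speed limits (rad/s): [2.79, 2.79, 3.14, 3.14, 3.14, 3.14].

### API

Orientations are given as a unit quaternion [x, y, z, w].
In Python, from bench import arm gives the robot as it stands.
- The arm moves only by the tool servo_tool, never from a script. Its argument "rows" is a list that holds one entry, the list of rows, each a list of 7 numbers: the finger opening in mm, from 0 to 85.4, then the shift along the tool's x, y, z in mm, then the turn, a rotation vector about the tool's x, y, z in rad. A call has 1 to 10 rows; each row is the pose to reach, as a shift and turn from the pose commanded when the call began, along the tool's axes at that moment; what a row does not reach only later rows make up. A row lasts 1/8 s, in which the tool goes at most 62.5 mm and 10.7 degrees, less where a joint would pass 70% of its speed; a pose out of reach is approached as far as the arm can. A call with a gripper value outside its range is refused whole. The fingers move at their own pace and stop on an object; the grip force is fixed at half the most. Time passes only in rows, so rows that repeat a pose let the fingers close. It gives the time, the measured TCP pose, the force, the opening and the grip force at its end, in the units of the state.
- arm.read_state(): the state, without advancing time (a new reading comes with each control period).
- arm.get_image(name): name is "scene" or "side" or "wrist"; returns the picture (480x640x3 uint8, red, green, blue); there is no depth.
- arm.camera_params(name): a dict with "intrinsics" (3x3 intrinsics, pixels), "R" (3x3) and "t" (3): a world point X has camera coordinates R X + t. Camera axes: x right, y down, z forward; pixel columns grow to the right and rows downward; lengths in mm; the calibration is good to about 2 mm. A picture is of the moment at which its call begins: read the wrist's pose just before it. camera_params takes no time and is no camera call; for the wrist camera it gives the pose at the moment of the call.
- arm.job_done(): hands the job in; it is judged then, once.
The state is a dict: "clock": time; "joints": joint angles; "joint_vel": joint speeds; "joint_efforts": joint torques, N m; "position": TCP position; "ee_rot": TCP orientation; "contact_force": force on the tool from outside, world axes, zero at the start; "wrist_torque": the same for the moment, N m; "gripper_width": finger opening in mm; "grasp_force": force on a finger pad.
Only numpy, scipy, OpenCV 4.12 (cv2) and the standard library are available. Lean on these libraries where they do the work, as an engineer would, in place of code of your own. Each camera call takes 0.05 s, during which the arm holds its last target. There are 200 camera calls.

## Working session

There is one attempt and no reset: what is moved stays moved. The work goes in short steps, Python scripts to look and compute and a tool call to move; the robot and the scene stay as the last step left them, time stands still between calls to the robot, and variables do not carry over. Pictures are saved under pics/ and viewed, at most 14 in all, crops included, and the job is handed in when it is done.

Besides the shell and the picture viewer there is one more tool, called after "Call:" as name(argument=value, ...) on one line, values as JSON. servo_tool: Moves the arm, as the interface text tells. Its arguments: {"type":"object","properties":{"rows":{"type":"array"}},"required":["rows"]}

```bash
mkdir -p pics; ls; cat > h.py <<'E'
import numpy as np, cv2
from bench import arm
def snap(n,f=None):
    P=arm.camera_params(n); im=arm.get_image(n)
    if f: cv2.imwrite('pics/'+f, im[:,:,::-1])
    return im,P
def ray(P,u,v,z):
    K=np.array(P['intrinsics']);R=np.array(P['R']);t=np.array(P['t'])
    d=R.T@np.linalg.inv(K)@np.array([u,v,1.]); c=-R.T@t
    return c+d*(z-c[2])/d[2]
def proj(P,X):
    K=np.array(P['intrinsics']);R=np.array(P['R']);t=np.array(P['t'])
    p=K@(R@np.array(X,float)+t); return p[:2]/p[2]
E
python3 - <<'E'
from h import *
for n in ['scene','side','wrist']:
    im,P=snap(n,n+'0.png'); R=np.array(P['R']);print(n,-R.T@np.array(P['t']),R[2],np.array(P['intrinsics'])[0,0])
s=arm.read_state();print(s)
E
```

```text
pics
scene [1399.11086242  244.14305128 1022.85380329] [-0.64377861 -0.21261893 -0.73507978] 435.4448467567959
side [  92.61969364 -854.06789783 1094.8134658 ] [ 0.34841863  0.6093009  -0.71228988] 497.47022752975295
wrist [623.89784038 -72.14983166 373.08822524] [-0.00311221  0.28812961 -0.95758636] 365.3093125646569
{'clock': 0.15, 'joints': array([ 2.58595888e-01,  3.85388905e-01,  6.95467152e-03, -3.17200467e-04,
       -1.19401465e+00, -2.58657987e-01]), 'joint_vel': array([-2.34521637e-05, -3.62653812e-03,  6.24774834e-03,  2.23839459e-03,
        2.05620113e-03,  1.42845328e-03]), 'joint_efforts': array([-6.03353892e-04, -3.92678475e+01,  1.88581592e+01,  4.18858320e+00,
       -3.39302780e-03,  5.70479813e-06]), 'position': array([6.24567234e+02, 4.40489474e-03, 2.30478470e+02]), 'ee_rot': array([-7.07043226e-01,  7.07169833e-01,  5.42847054e-04, -6.40144078e-04]), 'contact_force': array([ 0.36801577,  0.210456  , -1.14621662]), 'wrist_torque': array([ 0.00081939,  0.03601061, -0.0283346 ]), 'grasp_force': 0.0, 'gripper_width': 85.5997175154987}
```

View pics/scene0.png

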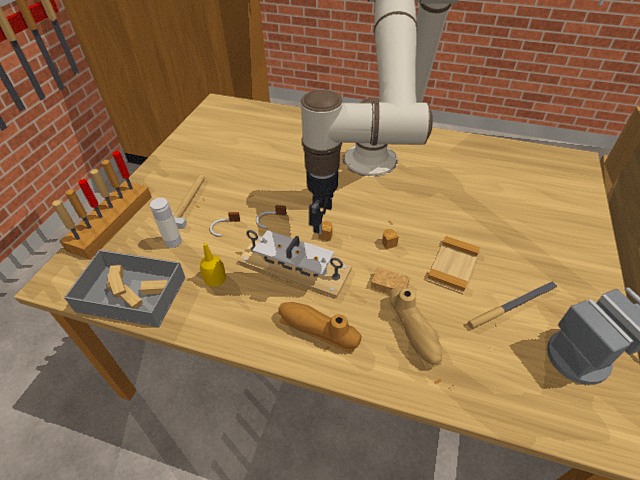

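View pics/side0.png

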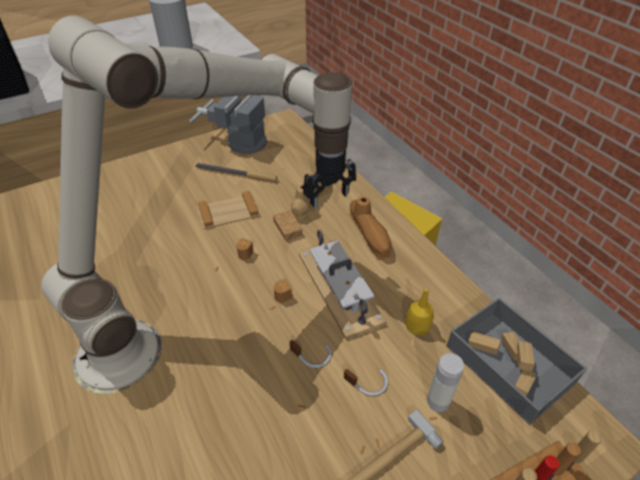

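View pics/wrist0.png

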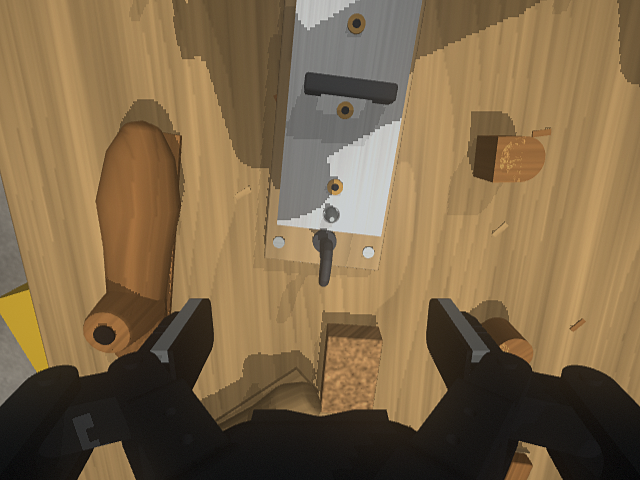

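Scene: two blanks at (326,231) and (390,239), hooks left, bearers right (455,262). Wrist: plate centre, two blanks right (515,158),(507,340). Coarse positions next.

```bash
python3 - <<'E'
from h import *
P=arm.camera_params('wrist');S=arm.camera_params('scene');D=arm.camera_params('side')
def p(n,C,u,v,z): print(n,ray(C,u,v,z).round(0)[:2])
p('bar W',P,350,85,106);p('bar S',S,293,247,106);p('bar D',D,344,267,106)
p('eye1 W',P,324,260,90);p('eye1 S',S,336,266,90);p('eye1D',D,320,238,90)
p('eye2 S',S,252,238,90);p('eye2D',D,362,310,90)
p('blankA W',P,520,155,44);p('blankA S',S,326,228,44);p('blankAD',D,283,289,44)
p('blankB W',P,512,340,44);p('blankB S',S,390,235,44);p('BD',D,245,246,44)
p('rest S',S,455,264,24);p('restD',D,229,210,24)
p('hk1 S grip',S,234,216,20);p('hk1 D',D,351,378,20)
p('hk2 S grip',S,281,210,20);p('hk2 D',D,297,348,20)
p('pin W',P,331,213,88)
p('hammer S',S,180,222,15);p('can',S,160,205,110);p('can',S,175,240,0)
for u,v in [(317,355),(378,330),(380,410)]: p('sand',P,u,v,30)
p('restlegs',S,460,244,24);p('restlegs',S,447,284,24)
E
```

```text
bar W [602. -99.]
bar S [620. -91.]
bar D [ 601. -118.]
eye1 W [619.  34.]
eye1 S [640.  43.]
eye1D [610.  23.]
eye2 S [ 608. -226.]
eye2D [ 571. -252.]
blankA W [446. -47.]
blankA S [460. -41.]
blankAD [446. -57.]
blankB W [425. 139.]
blankB S [432. 160.]
BD [425. 146.]
rest S [475. 367.]
restD [454. 341.]
hk1 S grip [ 471. -360.]
hk1 D [ 469. -366.]
hk2 S grip [ 398. -219.]
hk2 D [ 396. -227.]
pin W [614.  -5.]
hammer S [ 545. -524.]
can [ 576. -551.]
can [ 612. -509.]
sand [626. 167.]
sand [561. 136.]
sand [554. 240.]
restlegs [388. 374.]
restlegs [558. 353.]
```

Call:
servo_tool(rows=[[[85,50,10,-50,0,0,0],[85,100,20,-100,0,0,0],[85,100,20,-100,0,0,0],[85,100,20,-100,0,0,0]]])

```text
clock: 0.65
position: [604.9, -100.5, 331.7]
ee_rot: [-0.707, 0.708, -0.0, 0.001]
contact_force: [0.1, 0.6, 0.9]
gripper_width: 85.2
grasp_force: 0.0
```

```bash
python3 - <<'E'
from h import *
im,P=snap('wrist','w1.png'); np.save('P1.npy',P,allow_pickle=True); print(arm.read_state()['position'])
E
```

```text
[604.58592946 -99.63168853 330.12305874]
```

View pics/w1.png

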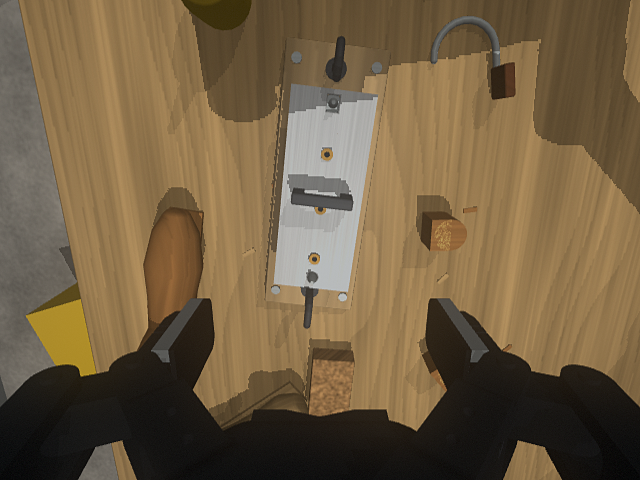

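Wrist view: pin tips (334,101) and (313,275), plate between, bar at (321,199), blank (445,232), one hook (470,50).

```bash
python3 - <<'E'
from h import *
im=cv2.imread('pics/w1.png')[:,:,::-1];P=np.load('P1.npy',allow_pickle=True).item()
hsv=cv2.cvtColor(im,cv2.COLOR_RGB2HSV)
roi=np.zeros(im.shape[:2],np.uint8);roi[70:300,262:392]=1
m=((hsv[...,1]<40)&(hsv[...,2]>70)).astype(np.uint8)*roi
m=cv2.morphologyEx(m,cv2.MORPH_CLOSE,np.ones((9,9)))
c=max(cv2.findContours(m,cv2.RETR_EXTERNAL,cv2.CHAIN_APPROX_NONE)[0],key=cv2.contourArea)[:,0]
w=np.array([ray(P,u,v,72)[:2] for u,v in c],np.float32)
print('plate',cv2.minAreaRect(w))
for n,u,v,z in [('pinfar',334,101,88),('pinnear',313,275,88),('ebf',336,68,60),('ebn',309,290,60),('eyetopfar',340,41,102),('eyetopnear',307,322,95)]:
    print(n,ray(P,u,v,z).round(1))
g=cv2.cvtColor(im,cv2.COLOR_RGB2GRAY)
# bar
m=((g<95)).astype(np.uint8); r=np.zeros_like(m); r[185:213,288:358]=1; m=m*r
m[:]=m
c=max(cv2.findContours(m,cv2.RETR_EXTERNAL,cv2.CHAIN_APPROX_NONE)[0],key=cv2.contourArea)[:,0]
w=np.array([ray(P,u,v,106)[:2] for u,v in c],np.float32);print('bar',cv2.minAreaRect(w))
x=im[180:215,280:362]; x=cv2.resize(x,None,fx=5,fy=5,interpolation=0)
y=cv2.resize(im[80:120,300:370],None,fx=5,fy=5,interpolation=0)
z=np.zeros((200+175,410,3),np.uint8);z[:175]=x;z[175:,:350]=y;cv2.imwrite('pics/c1.png',z[:,:,::-1])
E
```

```text
plate ((603.286865234375, -91.66400146484375), (236.51260375976562, 92.03005981445312), 83.13451385498047)
pinfar [ 589.2 -196.1   88. ]
pinnear [611.4  -9.4  88. ]
ebf [ 586.4 -230.    60. ]
ebn [617.1  22.5  60. ]
eyetopfar [ 584.7 -246.9  102. ]
eyetopnear [618.7  46.9  95. ]
bar ((601.6884765625, -98.9638671875), (21.577417373657227, 63.37515640258789), 82.88444519042969)
```

View pics/c1.png

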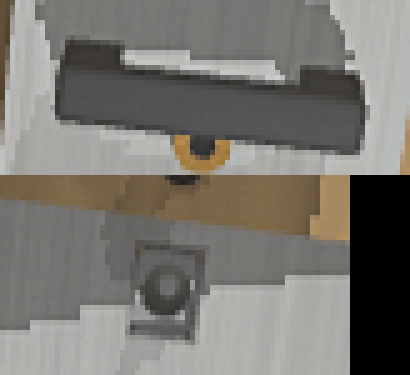

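```bash
python3 - <<'E'
from h import *
P=np.load('P1.npy',allow_pickle=True).item()
for u,v in [(322.4,202),(322,200),(323,204)]: print(ray(P,u,v,106).round(1))
for u,v in [(290,84),(378,96),(350,291),(274,287)]: print(ray(P,u,v,72).round(1))
for u,v in [(334,101),(333.5,103),(313,275)]: print(ray(P,u,v,86).round(1))
s=arm.read_state();print(s['position'],s['joints'])
E
```

```text
[600.9 -97.7 106. ]
[601.3 -99.8 106. ]
[600.3 -95.6 106. ]
[ 633.8 -213.5   72. ]
[ 543.3 -201.8   72. ]
[567.3  18.3  72. ]
[658.7  12.8  72. ]
[ 589.1 -196.2   86. ]
[ 589.6 -194.3   86. ]
[611.5  -8.5  86. ]
[604.58592946 -99.63168853 330.12305874] [ 9.99572506e-02  3.16912423e-01  1.51705449e-01 -1.13497699e-03
 -1.40707921e+00 -1.00345240e-01]
```

Call:
servo_tool(rows=[[[60,0,4,20,0,0,-0.17],[60,0,4,40,0,0,-0.34],[60,-1,4,60,0,0,-0.51],[60,-1,4,80,0,0,-0.68],[60,-1,4,100,0,0,-0.85],[60,-1,4,120,0,0,-1.02],[60,-1,4,140,0,0,-1.19],[60,-1,4,160,0,0,-1.33],[60,-1,4,175,0,0,-1.45],[60,-1,4,175,0,0,-1.45]]])

```text
clock: 1.95
position: [599.2, -97.8, 153.0]
ee_rot: [0.998, -0.06, -0.003, 0.0]
contact_force: [0.8, 0.6, -0.6]
gripper_width: 59.7
grasp_force: 0.0
```

```bash
python3 - <<'E'
from h import *
im,P=snap('wrist','w2.png'); np.save('P2.npy',P,allow_pickle=True); s=arm.read_state();print(s['position'],s['joints'])
E
```

```text
[600.13609596 -98.04004486 154.45665104] [ 1.03904724e-01  4.20478853e-01 -1.39693073e-01 -1.73532759e-04
 -1.01458438e+00  1.34548273e+00]
```

View pics/w2.png

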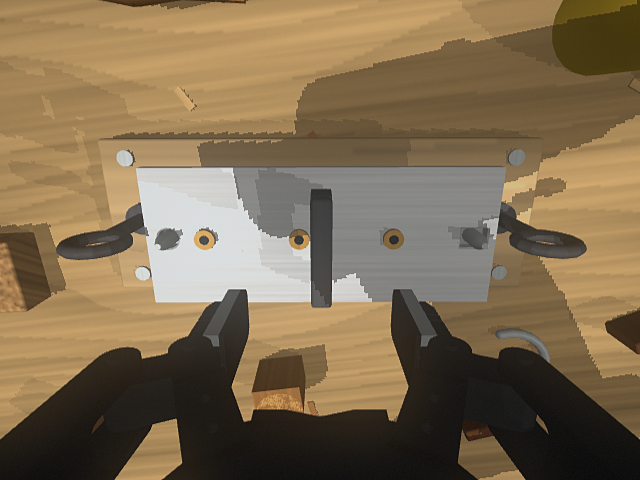

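Bar at (321,248), nicely midway between fingers (columns 247/392); plate flush; round hole at left (world +y), slot at right.

```bash
python3 - <<'E'
from h import *
P=np.load('P2.npy',allow_pickle=True).item()
a=ray(P,321,190,106);b=ray(P,321.5,306,106);print(a,b,(a+b)/2,np.linalg.norm(a-b))
for u,v in [(167,236),(474,236)]: print(ray(P,u,v,88).round(1))
for u,v in [(204,239),(299,239),(393,239)]: print(ray(P,u,v,75).round(1))
for u,v in [(138,167),(505,167),(488,302),(155,302)]: print(ray(P,u,v,72).round(1))
E
```

```text
[ 638.61689768 -102.32594544  106.        ] [571.67710109 -94.52928774 106.        ] [605.14699939 -98.42761659 106.        ] 67.39231587227026
[619.2  -7.9  88. ]
[ 597.1 -188.9   88. ]
[611.1 -24.6  75. ]
[603.8 -84.2  75. ]
[ 596.6 -143.3   75. ]
[659.9   6.3  72. ]
[ 633.  -213.8   72. ]
[ 542.9 -204.9   72. ]
[570.3  19.1  72. ]
```

Call:
servo_tool(rows=[[[60,2,0,40,0,0,0],[60,2,0,71,0,0,0],[60,2,0,71,0,0,0],[0,2,0,71,0,0,0],[0,2,0,71,0,0,0],[0,2,0,71,0,0,0],[0,2,0,71,0,0,0],[0,2,0,71,0,0,0]]])

```text
clock: 3.0
position: [603.8, -99.2, 87.0]
ee_rot: [0.998, -0.06, 0.001, 0.0]
contact_force: [-0.5, 0.5, 6.5]
gripper_width: 10.8
grasp_force: 61.1
```

Call:
servo_tool(rows=[[[0,0,0,-3,0,0,0],[0,0,0,-8,0,0,0],[0,0,0,-15,0,0,0],[0,0,0,-23,0,0,0],[0,0,0,-31,0,0,0],[0,0,0,-39,0,0,0],[0,0,0,-47,0,0,0],[0,0,0,-55,0,0,0],[0,0,0,-70,0,0,0],[0,0,0,-70,0,0,0]]])

```text
clock: 4.25
position: [604.3, -99.2, 157.4]
ee_rot: [0.998, -0.06, 0.002, -0.0]
contact_force: [-0.3, -0.2, -6.0]
gripper_width: 10.6
grasp_force: 59.6
```

```bash
python3 - <<'E'
from h import *
im,P=snap('wrist','w3.png'); s=arm.read_state();print(s['position'],s['joints'],s['ee_rot'],s['contact_force'],s['wrist_torque'])
im,P=snap('scene','s3.png'); cv2.imwrite('pics/s3c.png',cv2.resize(im[180:320,220:520],None,fx=2.6,fy=2.6)[:,:,::-1])
E
```

```text
[603.45757869 -99.12314989 156.28683602] [ 1.01528166e-01  4.21463015e-01 -1.32985568e-01 -9.71268216e-05
 -1.01432247e+00  1.34850135e+00] [ 9.98175418e-01 -6.03722478e-02  9.92742228e-04 -2.03965009e-04] [ 0.08114472  0.37593984 -6.12953523] [ 0.02254507  0.03139009 -0.02797631]
```

View pics/s3c.png

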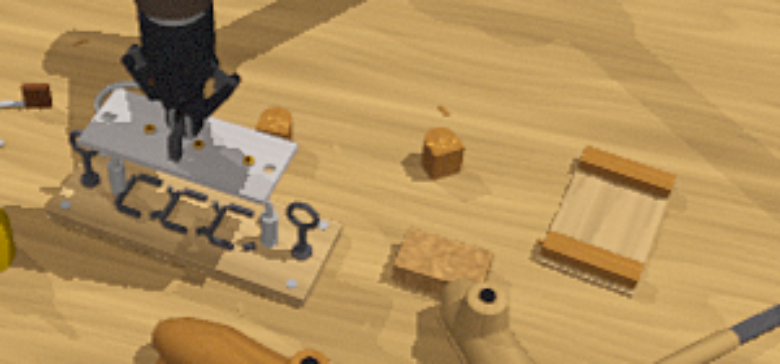

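Plate is clear and level above the pins; bearers at crop (630,165) and (590,260); pockets' fences visible. Locate the bearers.

```bash
python3 - <<'E'
from h import *
S=arm.camera_params('scene')
im=cv2.imread('pics/s3.png'); 
q=[[(592,147),(676,176),(668,193),(583,163)],[(548,234),(642,266),(636,285),(540,252)]]
C=[]
for b in q:
    w=np.array([ray(S,220+u/2.6,180+v/2.6,24)[:2] for u,v in b]);print(w.round(0).tolist());C.append(w.mean(0))
C=np.array(C);print(C,C.mean(0),np.linalg.norm(C[1]-C[0]))
D,P=snap('side','d3.png');hsv=cv2.cvtColor(D,cv2.COLOR_RGB2HSV)
roi=np.zeros(D.shape[:2],np.uint8);roi[180:240,185:275]=1
print(hsv[212,206],hsv[205,250],hsv[210,229],hsv[230,190])
cv2.imwrite('pics/d3c.png',cv2.resize(D[170:270,180:310],None,fx=5,fy=5)[:,:,::-1])
E
```

```text
[[366.0, 334.0], [386.0, 434.0], [416.0, 427.0], [396.0, 326.0]]
[[519.0, 301.0], [535.0, 407.0], [564.0, 403.0], [548.0, 296.0]]
[[390.97783203 380.32284302]
 [541.83386357 351.60388766]] [466.4058478  365.96336534] 153.56536279110375
[ 15 144 151] [ 15 144 151] [ 18  91 174] [ 18 106 157]
```

View pics/d3c.png

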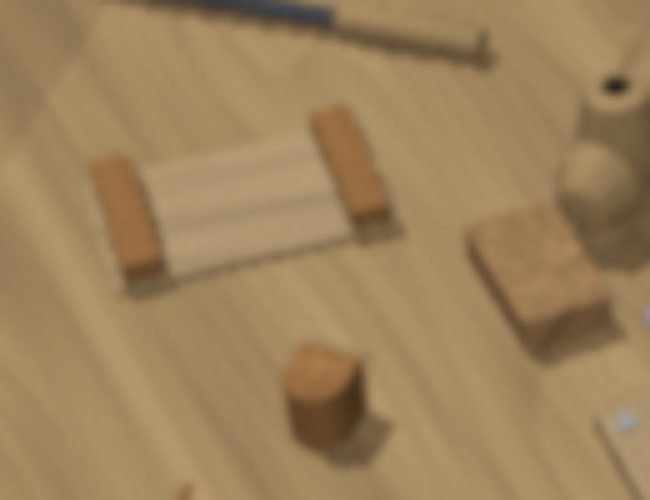

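Side view: bearers at crop (127,215),(348,163); blank's flat... Compute.

```bash
python3 - <<'E'
from h import *
S=arm.camera_params('side')
q=[[(92,157),(130,153),(162,262),(125,272)],[(310,112),(345,105),(386,208),(352,219)]]
C=[]
for b in q:
    w=np.array([ray(S,180+u/5,170+v/5,24)[:2] for u,v in b]);print(w.round(0).tolist());C.append(w.mean(0))
C=np.array(C);print(C,C.mean(0),np.linalg.norm(C[1]-C[0]))
E
```

```text
[[383.0, 432.0], [406.0, 423.0], [385.0, 313.0], [361.0, 316.0]]
[[527.0, 402.0], [551.0, 397.0], [530.0, 288.0], [506.0, 289.0]]
[[383.80529076 370.87119178]
 [528.29144038 344.07681485]] [456.04836557 357.47400331] 146.94960383153634
```

Call:
servo_tool(rows=[[[0,-5,-10,-40,0,0,0.05],[0,-25,-55,-64,0,0,0.2],[0,-48,-107,-64,0,0,0.38],[0,-72,-160,-64,0,0,0.56],[0,-95,-213,-64,0,0,0.74],[0,-118,-266,-64,0,0,0.92],[0,-141,-318,-64,0,0,1.1],[0,-164,-370,-64,0,0,1.28],[0,-185,-417,-64,0,0,1.46],[0,-196,-441,-64,0,0,1.636]]])

```text
clock: 5.65
position: [460.1, 364.7, 218.5]
ee_rot: [-0.646, 0.763, 0.0, -0.001]
contact_force: [0.3, -0.6, -5.3]
gripper_width: 10.5
grasp_force: 59.7
```

Call:
servo_tool(rows=[[[0,0,0,0,0,0,0],[0,0,0,30,0,0,0],[0,0,0,60,0,0,0],[0,0,0,90,0,0,0],[0,0,0,90,0,0,0]]])

```text
clock: 6.28
position: [460.2, 359.4, 126.4]
ee_rot: [-0.647, 0.762, -0.001, -0.004]
contact_force: [-0.6, -0.1, -4.8]
gripper_width: 10.3
grasp_force: 59.7
```

```bash
python3 - <<'E'
from h import *
im,P=snap('wrist','w4.png'); np.save('P4.npy',P,allow_pickle=True); s=arm.read_state();print(s['position'],s['joints'],s['ee_rot'])
E
```

```text
[461.53514597 360.86917632 128.61841088] [ 9.40091720e-01  4.12030225e-01 -2.28206149e-01  5.50981236e-04
 -9.33673036e-01 -1.10254535e+00] [-6.47526856e-01  7.62041009e-01 -5.78882571e-04 -1.46172427e-03]
```

View pics/w4.png

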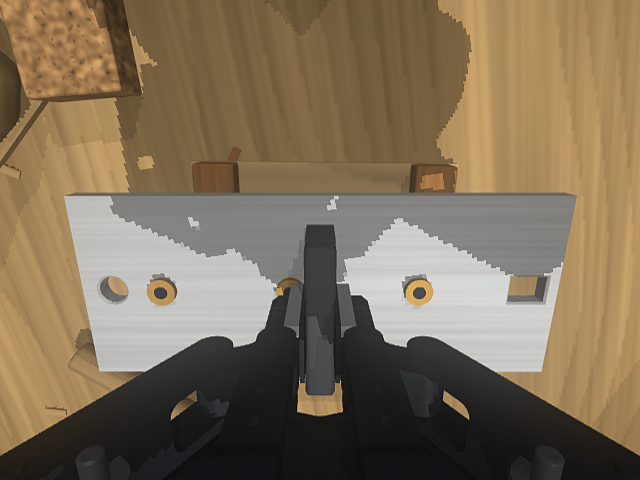

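Plate parallel to and centred on the bearers (columns 215/433 vs plate 65–575). Lower.

```bash
python3 - <<'E'
from h import *
P=np.load('P4.npy',allow_pickle=True).item();T=np.array([461.54,360.87])
for z in (113,):
  h=ray(P,113,288,z)[:2];s=ray(P,527,287,z)[:2];m=(h+s)/2;d=(h-s)/np.linalg.norm(h-s)
  print(h,s,m-T,np.linalg.norm(h-s),np.degrees(np.arctan2(d[1],d[0])))
print(ray(P,325,163,24))
E
```

```text
[553.67931887 343.75176693] [363.17464833 375.12205246] [-3.1130164 -1.4330903] 193.0702574451431 -9.350942912754888
[446.8581937  311.41687563  24.        ]
```

Call:
servo_tool(rows=[[[0,0,0,30,0,0,0],[0,0,0,55,0,0,0],[0,0,0,70,0,0,0],[0,0,0,76,0,0,0],[0,0,0,79,0,0,0],[0,0,0,82,0,0,0],[0,0,0,82,0,0,0]]])

```text
clock: 7.2
position: [461.7, 362.3, 47.7]
ee_rot: [-0.647, 0.762, 0.0, 0.0]
contact_force: [0.0, -0.2, -4.9]
gripper_width: 10.7
grasp_force: 59.6
```

Call:
servo_tool(rows=[[[0,0,0,1,0,0,0],[0,0,0,2,0,0,0],[0,0,0,3,0,0,0],[0,0,0,3,0,0,0]]])

```text
clock: 7.7
position: [461.8, 362.6, 47.0]
ee_rot: [-0.648, 0.762, -0.0, 0.001]
contact_force: [-6.0, -2.4, 9.3]
gripper_width: 10.4
grasp_force: 61.7
```

Call:
servo_tool(rows=[[[40,0,0,-1,0,0,0],[40,0,0,-1,0,0,0],[40,0,0,-1,0,0,0],[40,0,0,-20,0,0,0],[40,0,0,-60,0,0,0],[60,30,0,-110,0,0,0],[85,85,0,-150,0,0,0],[85,140,2,-153,0,0,0],[85,195,4,-153,0,0,0],[85,201,4,-153,0,0,0]]])

```text
clock: 8.95
position: [423.9, 161.7, 197.6]
ee_rot: [-0.646, 0.763, 0.0, 0.0]
contact_force: [0.2, 0.3, 0.4]
gripper_width: 85.2
grasp_force: 0.0
```

Call:
servo_tool(rows=[[[85,0,0,0,0,0,0],[85,0,0,0,0,0,0]]])

```text
clock: 9.2
position: [425.6, 165.5, 197.2]
ee_rot: [-0.648, 0.762, -0.0, 0.0]
contact_force: [0.5, 0.2, -0.5]
gripper_width: 85.3
grasp_force: 0.0
```

```bash
python3 - <<'E'
from h import *
im,P=snap('wrist','w5.png'); np.save('P5.npy',P,allow_pickle=True); s=arm.read_state();print(s['position'],s['joints'],s['ee_rot'])
im,P=snap('scene','s5.png')
b=np.zeros((480,800,3),np.uint8);b[:360,:480]=cv2.resize(cv2.imread('pics/w5.png'),(480,360));b[:200,480:]=cv2.resize(im[190:310,220:412,::-1],(320,200))
b[210:410,480:]=cv2.resize(im[200:320,380:572,::-1],(320,200))
cv2.imwrite('pics/c5.png',b)
E
```

```text
[425.54356681 165.55093255 197.1116642 ] [ 7.28609383e-01  1.27231431e-01 -4.38600412e-01  9.19809392e-05
 -1.00502803e+00 -8.90019247e-01] [-6.47818942e-01  7.61794340e-01 -3.95720616e-05 -3.08369930e-05]
```

View pics/c5.png

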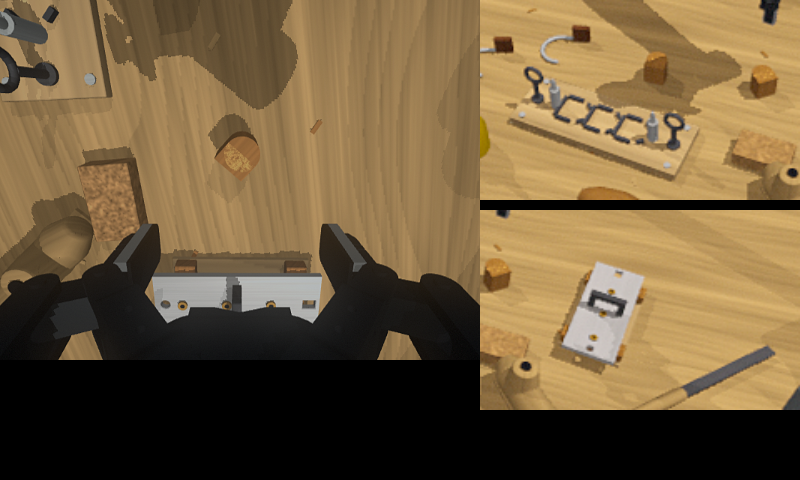

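Plate rests squarely on the bearers, blanks still upright; three nests open. Fit the blank's D top by contour.

```bash
cat >> h.py <<'E'
def topD(im,P,uv,z=44,r=34,sh=None):
    u,v=map(int,uv);u0,v0=max(u-r,0),max(v-r,0)
    roi=im[v0:v+r,u0:u+r]
    h=cv2.cvtColor(roi,cv2.COLOR_RGB2HSV)
    wood=(h[...,1]>125)|False
    g=h[...,2]
    t=cv2.threshold(g[wood].reshape(-1,1),0,255,cv2.THRESH_OTSU)[0] if sh is None else sh
    m=(wood&(g>t)).astype(np.uint8)
    m=cv2.morphologyEx(m,cv2.MORPH_CLOSE,np.ones((7,7)));m=cv2.morphologyEx(m,cv2.MORPH_OPEN,np.ones((5,5)))
    c=max(cv2.findContours(m,cv2.RETR_EXTERNAL,cv2.CHAIN_APPROX_NONE)[0],key=cv2.contourArea)[:,0]
    w=np.array([ray(P,a+u0,b+v0,z)[:2] for a,b in c],np.float32)
    w=cv2.convexHull(w);A=cv2.contourArea(w);M=cv2.moments(w);cen=np.array([M['m10'],M['m01']])/M['m00']
    rect=cv2.minAreaRect(w)
    q=w[:,0];best=None
    # candidate breasts: the 4 sides of the rect; pick the one whose both corners are filled
    bx=cv2.boxPoints(rect);out=[]
    for i in range(4):
        a,b=bx[i],bx[(i+1)%4]
        d=min(np.linalg.norm(q-a,axis=1))+min(np.linalg.norm(q-b,axis=1));out.append(d)
    i=int(np.argmin(out));a,b=bx[i],bx[(i+1)%4];f=(a+b)/2;cc=np.array(rect[0]);d=(cc-f)/np.linalg.norm(cc-f)
    return dict(area=A,cen=cen,c=cc,size=rect[1],ang=np.degrees(np.arctan2(d[1],d[0])),cornerd=np.round(out,1),t=t,mask=m)
E
python3 - <<'E'
from h import *
im=cv2.imread('pics/w5.png')[:,:,::-1];P=np.load('P5.npy',allow_pickle=True).item()
r=topD(im,P,(318,206),44,40)
m=r.pop('mask');print(r);h=cv2.cvtColor(im,cv2.COLOR_RGB2HSV)
for y in range(172,246,4): print(' '.join('%3d/%3d'%(h[y,x,1],h[y,x,2]) for x in range(280,356,5)))
E
```

```text
{'area': 1627.389906192664, 'cen': array([423.5113677 , 159.05244427]), 'c': array([421.78085327, 156.34344482]), 'size': (47.00639343261719, 43.310302734375), 'ang': np.float64(-141.24388516125816), 'cornerd': array([23.8, 17.6,  8.1, 14.2], dtype=float32), 't': 117.0}
121/171 124/107 122/115 122/115 123/110 122/ 98 125/104 123/104 126/107 124/101 124/105 122/151 121/156 121/152 121/166 122/155
121/114 122/111 122/115 121/116 123/110 128/100 122/107 138/ 83 153/ 75 152/ 82 138/ 89 119/156 120/159 122/153 121/166 121/158
119/120 122/113 124/113 121/116 123/110 121/105 150/ 73 151/ 76 151/ 76 148/ 81 152/ 77 146/ 75 122/159 123/154 120/162 120/160
122/115 119/118 122/113 123/116 123/112 149/ 72 143/ 66 153/148 154/146 153/155 154/144 149/ 72 127/131 122/157 120/161 123/160
118/181 121/120 123/112 124/117 124/109 144/ 62 154/142 154/141 155/153 153/142 154/142 153/145 141/ 67 121/156 122/157 120/159
121/177 123/112 122/113 123/120 142/ 70 147/174 152/141 153/152 153/145 153/140 153/143 154/146 155/145 119/158 122/155 121/160
119/176 119/174 123/112 153/ 70 154/142 147/177 151/157 154/1
[... 902 characters left out ...]
/136 150/161 145/178 150/155 120/155 121/156 120/151 121/158
120/174 121/160 122/163 122/150 120/161 133/153 154/154 151/149 148/160 150/158 152/149 119/148 122/155 121/154 120/149 121/156
121/162 120/159 120/166 121/150 121/162 121/158 143/150 153/150 154/149 153/147 143/155 119/146 123/154 122/151 120/149 122/151
122/157 122/159 120/166 119/150 121/158 119/158 121/152 152/151 153/147 158/155 120/163 121/147 119/152 121/154 119/148 118/149
119/154 122/159 123/166 122/151 119/158 121/160 120/153 121/141 155/150 119/141 119/163 122/144 121/150 120/155 124/150 121/147
121/152 122/161 122/167 119/150 119/156 122/159 122/155 120/142 119/143 121/143 121/165 121/143 119/150 121/158 122/153 121/143
```

```bash
python3 - <<'E'
from h import *
import re
s=open('h.py').read().replace("h[...,1]>125)|False","h[...,1]>134)|False").replace("    rect=cv2.minAreaRect(w)\n","    rect=cv2.minAreaRect(w)\n    e=np.roll(cv2.approxPolyDP(w,2.,True)[:,0],-1,0)-cv2.approxPolyDP(w,2.,True)[:,0]; edges=[(round(float(np.hypot(*k))),round(float(np.degrees(np.arctan2(k[1],k[0]))))) for k in e]\n").replace("dict(area=A","dict(edges=edges,area=A")
open('h.py','w').write(s)
E
python3 - <<'E'
from h import *
im=cv2.imread('pics/w5.png')[:,:,::-1];P=np.load('P5.npy',allow_pickle=True).item()
r=topD(im,P,(318,206),44,40,115);r.pop('mask');print(r)
E
```

```text
{'edges': [(15, 24), (17, 40), (5, 70), (34, 128), (4, 171), (25, -141), (15, -107), (15, -63), (15, -19)], 'area': 1560.0700313309208, 'cen': array([423.43472549, 159.40995944]), 'c': array([421.99224854, 158.2795105 ]), 'size': (44.02030944824219, 40.13369369506836), 'ang': np.float64(-140.65851844508313), 'cornerd': array([17.7, 11.2,  5. , 11.5], dtype=float32), 't': 115}
```

Call:
servo_tool(rows=[[[85,0,0,5,0,0,-0.17],[85,1,-1,10,0,0,-0.35],[85,1,-2,20,0,0,-0.53],[85,2,-3,30,0,0,-0.71],[85,2,-3,40,0,0,-0.89],[85,2,-3,50,0,0,-1.07],[85,2,-3,60,0,0,-1.25],[85,2,-3,70,0,0,-1.43],[85,2,-3,80,0,0,-1.61],[85,2,-3,90,0,0,-1.79]]])

```text
clock: 10.55
position: [428.0, 162.9, 106.7]
ee_rot: [0.999, 0.032, -0.0, 0.0]
contact_force: [0.1, 0.6, -0.9]
gripper_width: 85.1
grasp_force: 0.0
```

Call:
servo_tool(rows=[[[85,0,0,10,0,0,-0.18],[85,0,0,20,0,0,-0.36],[85,0,0,30,0,0,-0.54],[85,0,0,30,0,0,-0.63],[85,0,0,30,0,0,-0.63],[85,0,0,30,0,0,-0.63]]])

```text
clock: 11.3
position: [427.9, 162.5, 77.2]
ee_rot: [0.942, 0.336, 0.0, 0.0]
contact_force: [0.7, 0.6, 0.0]
gripper_width: 85.0
grasp_force: 0.0
```

```bash
python3 - <<'E'
from h import *
s=arm.read_state();print(s['position'],s['joints'],s['ee_rot'])
from scipy.spatial.transform import Rotation as R
print(R.from_quat(s['ee_rot']).as_matrix().round(3))
im,P=snap('wrist','w6.png');np.save('P6.npy',P,allow_pickle=True)
print(proj(P,[422,158.3,44]))
r=topD(im,P,proj(P,[422,158.3,44]),44,60,115);r.pop('mask');print(r)
E
```

```text
[427.89631113 162.52621221  77.2337131 ] [ 7.19653736e-01  2.91220959e-01 -5.95088559e-01  6.17518159e-05
 -6.84416637e-01  1.53721896e+00] [9.41729073e-01 3.36372340e-01 3.98064467e-05 5.24931145e-06]
[[ 0.774  0.634  0.   ]
 [ 0.634 -0.774  0.   ]
 [ 0.     0.    -1.   ]]
[321.76978056 285.96136094]
{'edges': [(18, -141), (7, -86), (25, -53), (12, -8), (15, 39), (40, 129)], 'area': 862.3321822269354, 'cen': array([430.17096618, 165.11392012]), 'c': array([429.81216431, 164.39703369]), 'size': (23.294822692871094, 40.08982849121094), 'ang': np.float64(-140.68874454689865), 'cornerd': array([13.1,  8.3,  0.5,  5.2], dtype=float32), 't': 115}
```

Call:
servo_tool(rows=[[[85,0,0,30,0,0,0],[85,0,0,62,0,0,0],[85,0,0,62,0,0,0],[30,0,0,62,0,0,0],[30,0,0,62,0,0,0],[30,0,0,62,0,0,0],[30,0,0,62,0,0,0],[30,0,0,62,0,0,0],[30,0,0,20,0,0,0],[30,0,0,-40,0,0,0]]])

```text
clock: 12.6
position: [426.6, 161.2, 117.4]
ee_rot: [0.942, 0.337, -0.002, 0.001]
contact_force: [1.9, 1.7, -1.0]
gripper_width: 38.8
grasp_force: 60.6
```

Call:
servo_tool(rows=[[[30,0,5,-30,0,0,0.17],[30,1,25,-60,0,0,0.34],[30,3,50,-90,0,0,0.51],[30,5,80,-113,0,0,0.68],[30,7,110,-113,0,0,0.85],[30,9,140,-113,0,0,1.02],[30,11,170,-113,0,0,1.19],[30,13,200,-113,0,0,1.36],[30,15,230,-113,0,0,1.53],[30,17,261,-113,0,0,1.7]]])

```text
clock: 13.85
position: [606.5, -29.7, 230.2]
ee_rot: [0.873, -0.488, -0.0, -0.0]
contact_force: [-0.4, 1.0, -0.1]
gripper_width: 39.1
grasp_force: 60.7
```

Call:
servo_tool(rows=[[[30,0,0,0,0,0,0.17],[30,0,0,0,0,0,0.34],[30,0,0,0,0,0,0.51],[30,0,0,0,0,0,0.677],[30,0,0,0,0,0,0.677],[30,0,0,0,0,0,0.677]]])

```text
clock: 14.6
position: [606.1, -29.0, 230.3]
ee_rot: [-0.664, 0.747, 0.0, -0.0]
contact_force: [-1.2, -0.3, -0.8]
gripper_width: 39.3
grasp_force: 60.7
```

```bash
python3 - <<'E'
from h import *
s=arm.read_state();print(s['position'],s['joints'],s['ee_rot'],s['gripper_width'])
im,P=snap('wrist','w7.png');np.save('P7.npy',P,allow_pickle=True)
E
```

```text
[606.12159725 -29.00970485 230.28219347] [ 2.18558802e-01  3.54658965e-01 -4.03854928e-02 -2.15947407e-04
 -1.17595353e+00 -3.35649743e-01] [-6.64489992e-01  7.47297150e-01  1.36134980e-04 -3.95789232e-05] 39.253978893828304
```

View pics/w7.png

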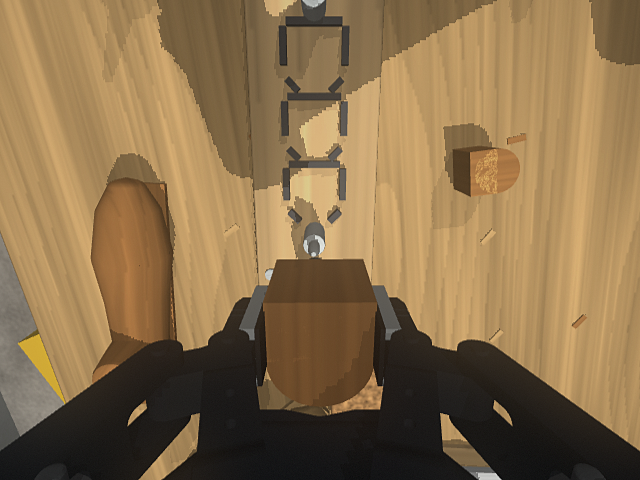

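Three nests with straight fences at top (rows 21, 97, 164 → world −y), confirming jig +y ≈ world +y; held blank has its breast toward −y. Measure the fences.

```bash
cat > n.py <<'E'
from h import *
im=cv2.imread('pics/w7.png')[:,:,::-1];P=np.load('P7.npy',allow_pickle=True).item()
g=im.max(2);m=(g<75).astype(np.uint8);m[:, :270]=0;m[:,360:]=0;m[225:]=0
n,l,st,c=cv2.connectedComponentsWithStats(m)
a=np.radians(-6.85);ex=np.array([np.cos(a),np.sin(a)]);ey=np.array([-np.sin(a),np.cos(a)])
for i in range(1,n):
    if st[i,4]<60: continue
    v,u=np.nonzero(l==i)
    w=np.array([ray(P,x,y,26)[:2] for x,y in zip(u,v)])
    J=np.c_[w@ex,w@ey];print(st[i],'x',J[:,0].min().round(1),J[:,0].max().round(1),'y',J[:,1].min().round(1),J[:,1].max().round(1))
print(np.array([600.8,-99])@np.c_[ex,ey], np.array([606.1,-29])@np.c_[ex,ey])
for u,v in [(272,302),(272,260),(368,260),(368,300)]:
    print(u,v,[(ray(P,u,v,z)[:2]@np.c_[ex,ey]).round(1).tolist() for z in (216,258)])
# blank A
r=topD(im,P,(487,170),44,40,120);r.pop('mask');print(r)
h=cv2.cvtColor(im,cv2.COLOR_RGB2HSV)
for y in range(142,200,4): print(' '.join('%3d/%3d'%(h[y,x,1],h[y,x,2]) for x in range(450,530,6)))
E
python3 n.py
```

```text
[ 279    0   70   66 1378] x 579.2 639.0 y -128.9 -79.4
[285  77  59  23 569] x 583.3 634.3 y -69.9 -51.7
[281 101   8  35 231] x 632.5 638.7 y -50.0 -20.7
[287 147  22  21 168] x 614.6 634.0 y -10.0 8.2
[283 169   7  31  97] x 632.5 638.6 y 10.1 38.7
[608.31914574 -26.63563275] [605.23238186  43.49682684]
272 302 [[626.6, 51.3], [620.7, 29.9]]
272 260 [[625.9, 30.0], [620.1, 14.3]]
368 260 [[581.9, 30.0], [587.9, 14.3]]
368 300 [[581.1, 50.2], [587.3, 29.1]]
{'edges': [(34, -1), (39, 91), (26, 179), (13, -153), (11, -116), (8, -88), (17, -57)], 'area': 1572.8296852871717, 'cen': array([447.10662243, -43.86046688]), 'c': array([445.62698364, -43.81711197]), 'size': (43.817562103271484, 40.236568450927734), 'ang': np.float64(-178.39681757737378), 'cornerd': array([17.1, 10. ,  2.6,  9.6], dtype=float32), 't': 120}
119/133 120/130 120/127 122/125 121/126 119/133 118/128 120/185 121/181 119/187 152/168 142/171 117/189 119/187
121/133 120/130 120/127 118/130 132/110 139/ 99 130/108 118/197 118/184 120/189 119/185 119/185 119/188 119/188
118/134 145/ 79 147/ 92 145/ 95 145/ 88 146/ 98 153
[... 704 characters left out ...]
/176 154/180 119/188 121/194
117/113 139/ 79 140/ 82 146/ 77 152/174 146/190 135/219 139/211 152/180 149/174 150/168 154/162 120/189 119/195
118/106 137/ 82 143/ 80 142/ 77 153/175 150/189 146/206 146/197 151/174 154/177 153/178 115/188 119/188 120/196
120/177 142/ 81 139/ 81 139/ 81 152/179 140/215 143/200 152/179 153/172 151/172 156/167 119/187 118/186 120/196
117/178 121/167 139/ 79 141/ 78 152/171 150/172 148/190 148/181 152/169 158/168 120/189 119/188 117/187 122/195
119/178 119/171 118/183 148/ 74 153/173 156/178 141/185 124/175 116/178 118/194 120/191 120/191 119/187 119/195
119/178 119/171 120/177 117/170 120/178 118/164 118/188 120/177 120/179 120/193 120/192 117/191 118/186 120/196
```

Call:
servo_tool(rows=[[[30,40,-2,20,0,0,0],[30,80,-4,70,0,0,0],[30,80,-4,120,0,0,0],[30,80,-4,160,0,0,0],[30,80,-4,175,0,0,0],[30,80,-4,183,0,0,0],[30,80,-4,189,0,0,0],[30,80,-4,194,0,0,0],[30,80,-4,196,0,0,0],[30,80,-4,196,0,0,0]]])

```text
clock: 15.9
position: [601.1, -108.9, 34.8]
ee_rot: [-0.664, 0.748, -0.0, 0.0]
contact_force: [0.1, 0.7, -0.2]
gripper_width: 38.6
grasp_force: 60.7
```

Call:
servo_tool(rows=[[[30,0,0,1,0,0,0],[30,1.5,0,1.5,0,0,0],[30,2.5,0,1.5,0,0,0],[30,2.5,0,1.5,0,0,0]]])

```text
clock: 16.4
position: [601.9, -110.8, 34.8]
ee_rot: [-0.664, 0.748, -0.001, 0.001]
contact_force: [-0.2, 2.8, 5.9]
gripper_width: 38.7
grasp_force: 61.6
```

Call:
servo_tool(rows=[[[50,0,0,1,0,0,0],[60,0,0,1,0,0,0],[70,0,0,0,0,0,0],[85,0,0,-40,0,0,0],[85,0,0,-90,0,0,0],[85,-10,30,-120,0,0,-0.17],[85,-25,80,-120,0,0,-0.34],[85,-40,125,-120,0,0,-0.51],[85,-49,155,-120,0,0,-0.68],[85,-49,155,-120,0,0,-0.85]]])

```text
clock: 17.65
position: [450.2, -43.9, 153.1]
ee_rot: [0.914, -0.405, -0.0, -0.0]
contact_force: [1.1, -0.5, 0.2]
gripper_width: 85.0
grasp_force: 0.0
```

Call:
servo_tool(rows=[[[85,0,0,0,0,0,-0.17],[85,0,0,10,0,0,-0.34],[85,0,0,20,0,0,-0.51],[85,0,0,40,0,0,-0.68],[85,0,0,65,0,0,-0.868],[85,0,0,75,0,0,-0.868],[85,0,0,75,0,0,-0.868]]])

```text
clock: 18.52
position: [452.2, -44.5, 77.5]
ee_rot: [1.0, 0.013, -0.001, 0.0]
contact_force: [-0.4, -0.3, 0.6]
gripper_width: 85.2
grasp_force: 0.0
```

```bash
cat > b.py <<'E'
from h import *
s=arm.read_state();print(s['position'],s['joints'][5])
from scipy.spatial.transform import Rotation as R
M=R.from_quat(s['ee_rot']).as_matrix();print(M.round(3)[:2])
im,P=snap('wrist','w8.png');np.save('P8.npy',P,allow_pickle=True)
r=topD(im,P,proj(P,[450,-43.8,44]),44,60,120);r.pop('mask');print(r)
print('scene recheck',[proj(arm.camera_params('scene'),[445.6,-43.8,44]).round(),])
print('rel tool', (M.T@np.r_[r['c']-s['position'][:2],0]).round(1))
E
python3 b.py
```

```text
[452.22364017 -44.45496132  77.50746354] 1.3343218011904434
[[ 1.     0.025 -0.001]
 [ 0.025 -1.    -0.   ]]
{'edges': [(11, -140), (6, -89), (11, 21), (9, 102)], 'area': 87.03155571967363, 'cen': array([449.90167463, -37.72844201]), 'c': array([449.00561523, -37.30686569]), 'size': (11.387290954589844, 11.037973403930664), 'ang': np.float64(106.38931237398053), 'cornerd': array([5.7, 2.2, 2.2, 5.7], dtype=float32), 't': 120}
scene recheck [array([326., 225.])]
rel tool [-3.  -7.2  0. ]
```

```bash
python3 - <<'E'
from h import *
im=cv2.imread('pics/w8.png')[:,:,::-1];P=np.load('P8.npy',allow_pickle=True).item()
T=np.array([452.2,-44.5])
for t in (60,75,90):
    r=topD(im,P,proj(P,[450,-43.8,44]),44,60,t);print(t,r['area'],r['size'],r['ang'],r['c']-T,r['edges'])
h=cv2.cvtColor(im,cv2.COLOR_RGB2HSV)
for y in range(200,320,8): print(y,' '.join('%3d/%3d'%(h[y,x,1],h[y,x,2]) for x in range(256,392,9)))
E
```

```text
60 2093.8467546955508 (40.0974006652832, 57.301456451416016) 89.96956229522462 [-1.89680786  0.72502136] [(11, 164), (34, -176), (15, -129), (26, -97), (46, 1), (11, 21), (32, 91)]
75 1754.7603982786823 (40.0974006652832, 48.82650375366211) 89.96956229522462 [-6.13429565  0.72727203] [(27, -179), (11, -154), (13, -120), (24, -96), (46, 1), (31, 85), (10, 111)]
90 1683.232522761391 (40.0974006652832, 45.90156173706055) 89.96956229522462 [-7.59678955  0.72805405] [(27, -179), (11, -154), (13, -120), (24, -96), (46, 1), (40, 91)]
200 121/110 122/107 119/109 120/106 123/104 123/104 118/108 118/119 120/119 119/118 119/118 118/119 119/118 120/121 118/121 121/120
208 119/114 121/112 119/111 121/110 118/108 119/107 122/107 120/106 120/123 118/121 120/121 119/120 118/121 119/122 122/121 122/121
216 120/104 120/102 122/109 119/107 120/106 120/106 120/104 119/105 120/104 119/103 122/121 120/119 120/121 121/120 119/120 119/120
224 120/106 118/106 121/103 119/103 152/ 72 150/ 73 149/ 72 151/ 71 146/ 70 154/ 73 152/ 69 120/115 119/114 122/113 123/114 120/115
232 116/112 117/111 120/108 117/109 150
[... 712 characters left out ...]
 151/110 119/120 120/121 120/121 119/120
280 118/162 120/162 118/162 153/107 149/113 154/114 153/110 154/109 150/112 151/115 153/118 156/103 122/111 122/117 119/116 123/116
288 121/169 121/169 119/169 151/103 151/110 155/112 150/114 153/110 153/105 152/106 151/108 151/105 121/167 120/106 121/112 121/112
296 118/183 121/183 120/182 117/188 148/112 150/112 154/114 150/112 152/106 152/106 149/108 155/102 119/176 120/177 117/113 120/121
304 120/182 120/180 117/178 117/178 149/111 149/113 151/115 149/113 150/107 150/109 151/108 154/159 118/179 119/182 118/181 120/176
312 118/179 119/178 120/179 118/179 119/178 148/114 149/116 150/114 146/108 148/110 117/175 156/157 120/176 120/177 117/174 119/174
```

Call:
servo_tool(rows=[[[85,0,-1,30,0,0,0],[85,0,-1,62,0,0,0],[85,0,-1,62,0,0,0],[30,0,-1,62,0,0,0],[30,0,-1,62,0,0,0],[30,0,-1,62,0,0,0],[30,0,-1,62,0,0,0],[30,0,-1,62,0,0,0],[30,0,-1,20,0,0,0],[30,0,-1,-40,0,0,0]]])

```text
clock: 19.82
position: [451.1, -43.5, 118.1]
ee_rot: [1.0, 0.014, -0.002, 0.0]
contact_force: [0.7, 0.4, -0.0]
gripper_width: 39.1
grasp_force: 60.7
```

Call:
servo_tool(rows=[[[30,5,1,-40,0,0,0.17],[30,30,2,-80,0,0,0.34],[30,55,4,-112,0,0,0.51],[30,80,5,-112,0,0,0.68],[30,105,7,-112,0,0,0.86],[30,130,8,-112,0,0,1.03],[30,155,10,-112,0,0,1.2],[30,155,10,-112,0,0,1.38],[30,155,10,-112,0,0,1.56],[30,155,10,-112,0,0,1.717]]])

```text
clock: 21.08
position: [607.2, -49.0, 229.7]
ee_rot: [-0.662, 0.75, 0.0, -0.0]
contact_force: [-0.2, -0.1, 0.6]
gripper_width: 38.7
grasp_force: 60.7
```

Call:
servo_tool(rows=[[[30,0,0,0,0,0,0],[30,0,0,0,0,0,0]]])

```text
clock: 21.32
position: [607.4, -49.0, 229.9]
ee_rot: [-0.665, 0.747, 0.0, 0.0]
contact_force: [-0.2, -0.9, -0.8]
gripper_width: 39.5
grasp_force: 60.7
```

```bash
python3 - <<'E'
from h import *
s=arm.read_state();print(s['position'],s['ee_rot'])
im,P=snap('wrist','w9.png');np.save('P9.npy',P,allow_pickle=True)
a=np.radians(-6.85);E=np.array([[np.cos(a),-np.sin(a)],[np.sin(a),np.cos(a)]])
print('TCP J',s['position'][:2]@E)
c=np.array([608.5,-28.5])@E.T
r=topD(im,P,proj(P,[*c,62]),62,40);m=r.pop('mask');print(r,r['c']@E)
h=cv2.cvtColor(im,cv2.COLOR_RGB2HSV)
# held blank breast edges: columns profile
for y in (255,265,280,295,300,305,310,320): print(y,' '.join('%d/%d'%(h[y,x,1],h[y,x,2]) for x in range(256,388,8)))
S,PS=snap('scene','s9.png')
E
```

```text
[607.41925703 -48.99165059 229.91217852] [-6.64809586e-01  7.47012859e-01  5.50439939e-05  2.48788281e-05]
TCP J [608.92663492  23.80522897]
{'edges': [(7, -7), (27, 24), (15, 86), (13, 162), (12, -162), (13, -123), (14, -96)], 'area': 697.0249021020718, 'cen': array([597.33703142, -94.19690798]), 'c': array([595.97058105, -93.46278381]), 'size': (39.374385833740234, 23.745594024658203), 'ang': np.float64(112.86808701262827), 'cornerd': array([13.2,  8.1, 11.7, 16.9], dtype=float32), 't': 147.0} [602.86377387 -21.71394927]
255 119/185 111/190 109/187 106/218 105/228 109/148 104/155 16/95 16/97 76/155 107/227 106/206 107/208 107/216 110/199 119/158 118/190
265 118/193 109/190 108/191 143/93 148/95 141/94 142/95 146/94 141/94 140/91 143/91 146/96 139/92 144/92 109/199 121/204 118/186
280 118/186 108/193 146/94 150/90 141/96 146/89 144/92 148/88 140/89 145/88 144/87 147/92 145/93 144/90 140/89 120/200 120/183
295 27/95 109/94 149/89 148/88 141/92 148/86 152/92 147/87 152/87 150/85 153/85 148/86 149/91 142/88 145/88 8/93 27/94
300 25/92 149/120 148/110 148/112 151/113 155/107 152/116 152/109 152/111 151/108 151/108 151/108 151/115 147/109 151/110 162/112 22/93
305 24/94 148/124 147/111 151/110 150/114 146/108 149/116 150/109 152/111 150/107 153/107 151/108 153/115 151/108 146/110 153/118 25/92
310 22/91 150/109 150/109 152/111 157/114 149/108 154/114 153/108 153/125 153/115 152/106 153/107 149/115 150/107 153/108 134/82 22/91
320 22/83 105/34 152/109 153/108 153/113 155/122 153/123 157/112 156/121 153/110 155/105 154/109 150/112 153/107 150/109 124/41 17/92
```

Call:
servo_tool(rows=[[[30,-2,0,30,0,0,0],[30,-2,0,80,0,0,0],[30,-2,0,130,0,0,0],[30,-2,0,160,0,0,0],[30,-2,0,175,0,0,0],[30,-2,0,183,0,0,0],[30,-2,0,189,0,0,0],[30,-2,0,193,0,0,0],[30,-2,0,196,0,0,0],[30,-2,0,196,0,0,0]]])

```text
clock: 22.68
position: [608.3, -46.9, 35.3]
ee_rot: [-0.664, 0.748, -0.001, 0.0]
contact_force: [-2.0, 1.2, 4.0]
gripper_width: 38.9
grasp_force: 61.3
```

Call:
servo_tool(rows=[[[30,1,0,1,0,0,0],[30,2,0,1,0,0,0],[30,3,0,1,0,0,0],[30,3,0,1,0,0,0]]])

```text
clock: 23.18
position: [609.5, -49.2, 35.4]
ee_rot: [-0.664, 0.747, -0.001, 0.002]
contact_force: [-0.7, 3.4, 8.9]
gripper_width: 38.9
grasp_force: 61.8
```

Call:
servo_tool(rows=[[[50,0,0,0,0,0,0],[60,0,0,0,0,0,0],[70,0,0,-2,0,0,0],[85,0,0,-40,0,0,0],[85,0,0,-90,0,0,0],[85,-20,0,-150,0,0,0],[85,-60,0,-200,0,0,0],[85,-85,0,-240,0,0,0],[85,-85,0,-240,0,0,0],[85,-85,0,-240,0,0,0]]])

```text
clock: 24.42
position: [616.9, 34.4, 271.9]
ee_rot: [-0.664, 0.748, 0.001, -0.001]
contact_force: [-0.3, 0.3, -0.7]
gripper_width: 85.0
grasp_force: 0.0
```

```bash
python3 - <<'E'
from h import *
s=arm.read_state();print(s['position'],s['ee_rot'])
im,P=snap('wrist','w10.png');np.save('P10.npy',P,allow_pickle=True)
S,PS=snap('scene','s10.png')
b=np.zeros((540,800,3),np.uint8);b[:360,:480]=cv2.resize(im,(480,360));b[:240,480:]=cv2.resize(S[190:310,220:380],(320,240));b[240:540,480:]=cv2.resize(S[100:400,120:440],(320,300))
cv2.imwrite('pics/c10.png',b[:,:,::-1])
E
```

```text
[616.90144205  34.38574167 271.91315682] [-6.64003077e-01  7.47729353e-01  6.04531334e-04 -6.02785770e-04]
```

View pics/c10.png

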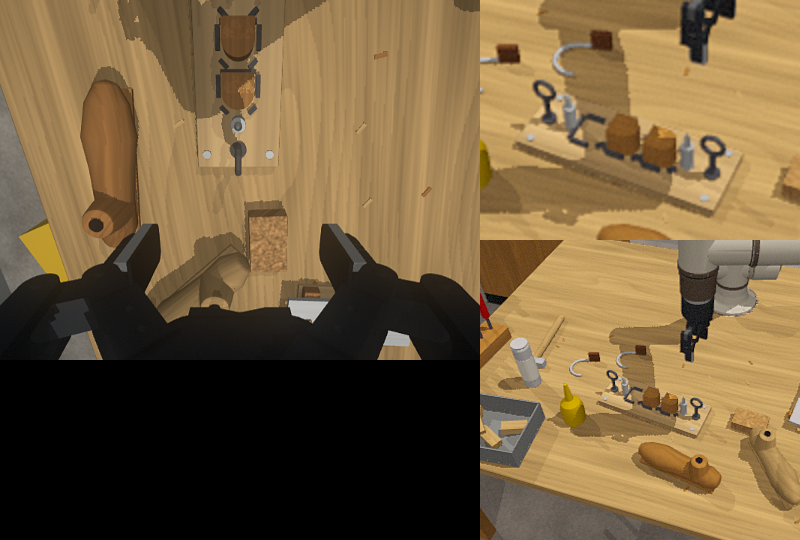

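Both blanks are seated breast-to-fence (near and middle nests), no third blank. Now regrip the plate at the release pose.

Call:
servo_tool(rows=[[[60,-40,25,0,0,0,0.01],[60,-85,53,0,0,0,0.02],[60,-130,81,0,0,0,0.03],[60,-175,109,0,0,0,0.044],[60,-220,137,0,0,0,0.044],[60,-265,165,20,0,0,0.044],[60,-308,193,60,0,0,0.044],[50,-308,193,110,0,0,0.044],[50,-308,193,142,0,0,0.044],[50,-308,193,142,0,0,0.044]]])

```text
clock: 25.78
position: [460.9, 360.7, 127.0]
ee_rot: [-0.647, 0.762, -0.001, -0.004]
contact_force: [0.0, -0.4, 0.6]
gripper_width: 50.0
grasp_force: 0.0
```

```bash
cat > st.py <<'E'
from h import *
s=arm.read_state();q=s['ee_rot'];print(s['clock'],s['position'].round(2),np.degrees(2*np.arctan2(q[1],q[0]))%360,s['joints'].round(2),s['contact_force'].round(1))
E
python3 - <<'E'
exec(open('st.py').read())
im,P=snap('wrist','w11.png');np.save('P11.npy',P,allow_pickle=True)
for _ in range(3): arm.get_image('side')
E
python3 st.py
```

```text
25.775 [460.89 360.69 127.  ] 260.6430751032868 [ 0.94  0.42 -0.23 -0.   -0.94 -1.1 ] [ 0.  -0.4  0.6]
25.975 [463.37 363.54 132.54] 260.6713732684873 [ 0.94  0.41 -0.22  0.   -0.94 -1.1 ] [ 0.3 -0.5  0.2]
```

Call:
servo_tool(rows=[[[50,0,0,40,0,0,0],[50,0,0,70,0,0,0],[50,0,0,83,0,0,0],[50,0,0,83,0,0,0],[50,0,0,83,0,0,0]]])

```text
clock: 26.6
position: [463.2, 364.0, 49.5]
ee_rot: [-0.648, 0.762, 0.0, 0.002]
contact_force: [-0.1, -0.2, -0.5]
gripper_width: 49.7
grasp_force: 0.0
```

```bash
python3 st.py
```

```text
26.6 [463.19 364.02  49.47] 260.71254859765287 [ 0.94  0.51 -0.3   0.   -0.75 -1.1 ] [-0.1 -0.2 -0.5]
```

Call:
servo_tool(rows=[[[50,1.6,1.2,2,0,0,0],[50,1.6,1.2,2,0,0,0],[0,1.6,1.2,2,0,0,0],[0,1.6,1.2,2,0,0,0],[0,1.6,1.2,2,0,0,0],[0,1.6,1.2,2,0,0,0],[0,1.6,1.2,2,0,0,0]]])

```text
clock: 27.48
position: [461.0, 361.8, 46.2]
ee_rot: [-0.647, 0.762, -0.0, 0.0]
contact_force: [-1.1, -0.5, 3.0]
gripper_width: 10.9
grasp_force: 60.2
```

Call:
servo_tool(rows=[[[0,0,0,-20,0,0,0],[0,0,0,-60,0,0,0],[0,0,0,-110,0,0,0],[0,0,0,-150,0,0,0],[0,0,0,-172,0,0,0],[0,0,0,-172,0,0,0]]])

```text
clock: 28.22
position: [460.6, 361.9, 217.8]
ee_rot: [-0.647, 0.762, 0.001, 0.0]
contact_force: [-0.1, -0.5, -5.4]
gripper_width: 10.4
grasp_force: 59.2
```

```bash
python3 st.py
```

```text
28.225 [460.64 361.87 217.8 ] 260.664322855986 [ 0.94  0.33 -0.11 -0.   -1.13 -1.1 ] [-0.1 -0.5 -5.4]
```

Call:
servo_tool(rows=[[[0,20,-10,0,0,0,-0.12],[0,70,-35,0,0,0,-0.29],[0,122,-61,0,0,0,-0.46],[0,174,-87,0,0,0,-0.64],[0,226,-113,0,0,0,-0.82],[0,278,-139,0,0,0,-1.0],[0,330,-165,0,0,0,-1.18],[0,380,-190,0,0,0,-1.36],[0,420,-210,0,0,0,-1.54],[0,432,-216,0,0,0,-1.613]]])

```text
clock: 29.48
position: [602.9, -102.4, 213.6]
ee_rot: [0.998, -0.06, -0.003, -0.0]
contact_force: [-0.6, 1.7, -5.0]
gripper_width: 10.4
grasp_force: 59.3
```

Call:
servo_tool(rows=[[[0,0,0,0,0,0,0],[0,0,0,30,0,0,0],[0,0,0,60,0,0,0],[0,0,0,78,0,0,0],[0,0,0,78,0,0,0],[0,0,0,78,0,0,0]]])

```text
clock: 30.22
position: [604.5, -98.9, 140.1]
ee_rot: [0.998, -0.06, 0.0, 0.0]
contact_force: [1.0, 0.1, -4.9]
gripper_width: 10.5
grasp_force: 59.3
```

```bash
python3 st.py; python3 - <<'E'
from h import *
im,P=snap('wrist','w12.png');np.save('P12.npy',P,allow_pickle=True)
S,_=snap('scene','s12.png')
b=np.zeros((600,800,3),np.uint8);b[:330,:800]=cv2.resize(im[100:364,:],(800,330));b[330:570,:400]=cv2.resize(S[190:310,200:400],(400,240))
D,_=snap('side','d12.png');b[330:590,400:]=cv2.resize(D[190:372,240:520],(400,260))
cv2.imwrite('pics/c12.png',b[:,:,::-1])
E
python3 st.py
```

```text
30.225 [604.49 -98.94 140.11] 353.13439453125403 [ 0.1   0.44 -0.15  0.   -0.98  1.35] [ 1.   0.1 -4.9]
30.375 [604.71 -99.28 140.89] 353.1150907184006 [ 0.1   0.44 -0.15  0.   -0.98  1.35] [-0.1 -0.7 -5.1]
```

View pics/c12.png

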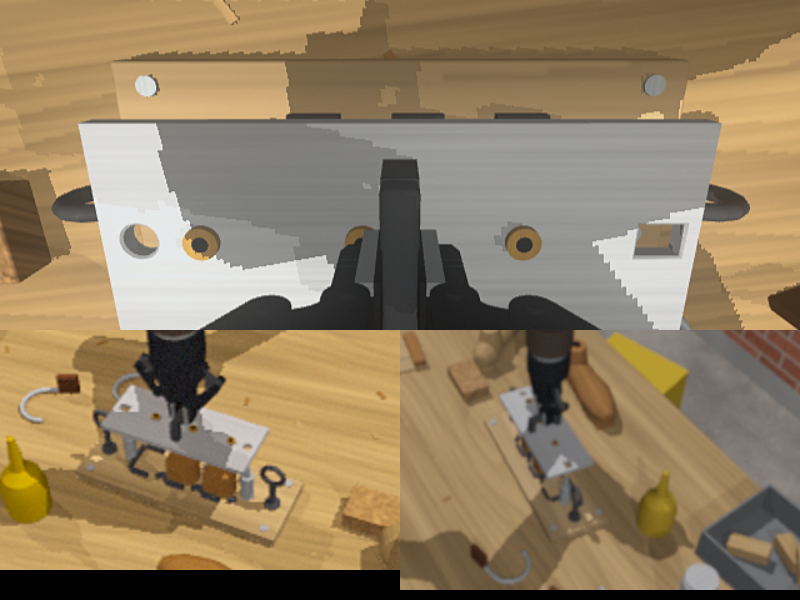

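Plate held square over the jig, round hole at left over pin_a. Compare in-hand plate pose with that at the first lift.

```bash
python3 - <<'E'
from h import *
A=cv2.imread('pics/w3.png');B=cv2.imread('pics/w12.png');C=cv2.imread('pics/w4.png')
def bush(im):
    h=cv2.cvtColor(im,cv2.COLOR_BGR2HSV);m=((h[...,1]>150)&(h[...,2]>120)&(h[...,0]>12)&(h[...,0]<26)).astype(np.uint8);m[:260]=0;m[330:]=0
    m=cv2.morphologyEx(m,cv2.MORPH_CLOSE,np.ones((7,7)))
    n,l,s,c=cv2.connectedComponentsWithStats(m)
    return [(c[i].round(1).tolist(),int(s[i,4])) for i in range(1,n) if s[i,4]>150]
for im in (A,C,B): print(bush(im))
E
```

```text
[]
[]
[]
```

```bash
python3 - <<'E'
from h import *
g=[cv2.cvtColor(cv2.imread('pics/'+f),cv2.COLOR_BGR2HSV)[...,1] for f in ('w3.png','w4.png','w12.png')]
for n,(u,v) in dict(b1=(161,292),b3=(418,292)).items():
    t=g[1][v-20:v+20,u-20:u+20]
    for k in (0,1,2):
        r=cv2.matchTemplate(g[k][v-40:v+40,u-40:u+40],t,cv2.TM_CCOEFF_NORMED);_,s,_,p=cv2.minMaxLoc(r);print(n,k,round(s,2),p[0]-20,p[1]-20)
E
```

```text
b1 0 0.97 0 0
b1 1 1.0 0 0
b1 2 0.98 -1 3
b3 0 0.98 0 0
b3 1 1.0 0 0
b3 2 0.99 0 3
```

Call:
servo_tool(rows=[[[0,0,0,15,0,0,0],[0,0,0,25,0,0,0],[0,0,0,31,0,0,0],[0,0,0,36,0,0,0],[0,0,0,41,0,0,0],[0,0,0,41,0,0,0]]])

```text
clock: 31.12
position: [603.9, -99.6, 98.4]
ee_rot: [0.998, -0.06, -0.0, 0.0]
contact_force: [0.0, 0.1, -4.9]
gripper_width: 10.4
grasp_force: 59.3
```

```bash
python3 st.py
```

```text
31.125 [603.91 -99.58  98.4 ] 353.1067790928254 [ 0.1   0.48 -0.19 -0.   -0.89  1.35] [ 0.   0.1 -4.9]
```

No side force: on the pins. Continue home.

Call:
servo_tool(rows=[[[0,0,0,4,0,0,0],[0,0,0,8,0,0,0],[0,0,0,11,0,0,0],[0,0,0,13,0,0,0],[0,0,0,15,0,0,0],[0,0,0,15,0,0,0]]])

```text
clock: 31.88
position: [604.2, -99.6, 86.1]
ee_rot: [0.998, -0.06, 0.0, 0.0]
contact_force: [-3.7, 1.2, 5.9]
gripper_width: 10.0
grasp_force: 60.9
```

Call:
servo_tool(rows=[[[30,0,0,0,0,0,0],[40,0,0,0,0,0,0],[50,0,0,-2,0,0,0],[50,0,0,-30,0,0,0],[60,0,0,-80,0,0,0],[60,0,0,-130,0,0,0],[60,-20,30,-180,0,0,0.17],[60,-50,70,-230,0,0,0.34],[60,-80,110,-244,0,0,0.51],[60,-110,150,-244,0,0,0.68]]])

```text
clock: 33.12
position: [476.5, -236.7, 330.6]
ee_rot: [0.92, -0.392, 0.003, -0.0]
contact_force: [0.5, 0.8, 0.4]
gripper_width: 59.9
grasp_force: 0.0
```

Call:
servo_tool(rows=[[[60,-25,20,0,0,0,0.17],[60,-50,20,0,0,0,0.34],[60,-50,20,0,0,0,0.51],[60,-50,20,0,0,0,0.68],[60,-50,20,0,0,0,0.77],[60,-50,20,0,0,0,0.77],[60,-50,20,0,0,0,0.77]]])

```text
clock: 34.0
position: [427.8, -213.4, 327.9]
ee_rot: [0.708, -0.706, 0.0, -0.0]
contact_force: [-0.1, 0.1, -0.7]
gripper_width: 59.7
grasp_force: 0.0
```

```bash
python3 st.py; python3 - <<'E'
from h import *
im,P=snap('wrist','w13.png');np.save('P13.npy',P,allow_pickle=True)
S,_=snap('scene','s13.png')
b=np.zeros((600,800,3),np.uint8);b[:420,:560]=cv2.resize(im,(560,420));b[420:,:300]=cv2.resize(S[190:310,220:420],(300,180))
cv2.imwrite('pics/c13.png',b[:,:,::-1])
h=cv2.cvtColor(im,cv2.COLOR_RGB2HSV)
m=((h[...,1]>130)&(h[...,2]<115)&((h[...,0]<12)|(h[...,0]>170))).astype(np.uint8)
n,l,s,c=cv2.connectedComponentsWithStats(m)
for i in range(1,n):
    if s[i,4]>60: print(s[i],c[i], h[l==i].mean(0))
E
```

```text
34.0 [ 427.79 -213.36  327.87] 270.1048691597782 [-0.12  0.07 -0.16  0.   -1.33  0.12] [-0.1  0.1 -0.7]
```

View pics/c13.png

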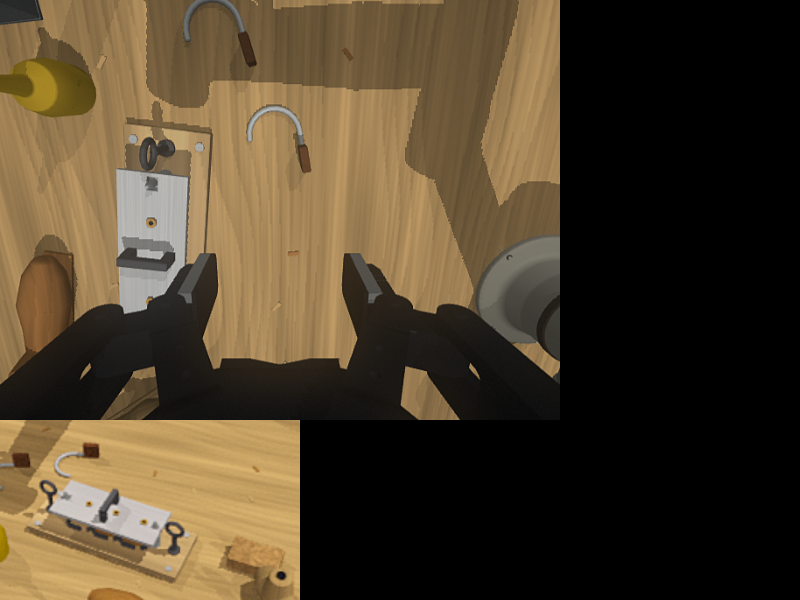

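Plate is home, both hooks loose: near hook grip ≈(348,180), tip ≈(286,158); far hook grip ≈(283,55), tip ≈(214,46) in full-res pixels.

```bash
cat >> h.py <<'E'
def hook(im,P,uvg,z0=0,r=75,smax=70,vmin=55):
    """near-vertical view of a loose hook: grip blob (dark brown) and bar pixels (grey)"""
    h=cv2.cvtColor(im,cv2.COLOR_RGB2HSV).astype(int);u,v=map(int,uvg)
    box=np.zeros(h.shape[:2],bool);box[max(v-28,0):v+28,max(u-24,0):u+24]=1
    g=(h[...,1]>140)&(h[...,2]<135)&box
    n,l,s,c=cv2.connectedComponentsWithStats(g.astype(np.uint8));i=1+np.argmax(s[1:,4])
    return l==i,h
E
python3 - <<'E'
from h import *
im=cv2.imread('pics/w13.png')[:,:,::-1];P=np.load('P13.npy',allow_pickle=True).item()
h=cv2.cvtColor(im,cv2.COLOR_RGB2HSV)
for (u,v) in [(348,180),(283,55)]:
    for y in range(v-24,v+25,4): print(y,' '.join('%3d/%3d/%3d'%tuple(h[y,x]) for x in range(u-20,u+21,4)))
    print()
E
```

```text
156  18/119/165  18/117/157  18/121/114  18/ 53/ 82  20/ 13/116  18/120/163  18/120/166  18/120/161  18/121/164  17/119/167  18/117/146
160  17/121/166  18/119/156  18/121/175  18/115/ 89  23/ 17/119  18/127/167  18/120/164  18/121/162  18/120/164  18/117/166  17/118/166
164  18/120/166  18/119/157  18/121/175  18/125/108  30/ 11/121  17/132/108  18/119/165  18/121/162  18/119/165  17/120/168  18/120/162
168  17/119/165  17/120/157  18/120/170  17/126/ 77  14/138/ 83  13/142/ 95  18/119/171  18/122/161  18/120/164  17/120/168  18/121/162
172  17/120/164  18/119/156  18/119/169  18/118/106  13/144/101  13/148/102  19/121/146  18/122/161  18/117/163  18/118/168  18/120/162
176  18/118/166  18/119/157  18/119/150  18/118/104  13/144/106  13/144/101  15/139/101  17/118/162  18/120/166  17/120/168  18/122/161
180  17/120/168  18/120/159  18/118/151  17/118/ 99  13/146/ 96  13/148/100  12/147/ 92  18/117/163  18/120/166  18/117/168  19/120/160
184  17/119/170  18/118/143  18/121/152  18/121/160  13/147/ 87  13/146/103  12/146/ 98  17/121/165  18/118/168  18/118/168  18/120/160
188  18/120/
[... 1723 characters left out ...]
0  18/122/109  18/120/117
63  17/119/109  18/116/ 86  18/120/ 96  17/121/ 95  12/145/ 51  14/150/ 61  14/156/ 62  18/118/127  18/118/121  18/118/110  17/120/117
67  17/118/110  18/123/ 87  18/120/ 96  17/120/ 96  19/120/100  13/143/ 64  12/143/ 64  14/143/ 41  18/119/120  18/119/111  17/122/119
71  17/118/106  18/120/ 89  18/121/ 97  18/121/ 95  19/124/103  14/152/ 57  13/133/ 48  14/130/ 45  18/118/121  18/122/111  18/120/119
75  18/123/ 87  17/119/ 90  18/124/ 97  18/122/ 96  18/119/103  19/124/ 97  14/148/ 38  18/122/ 98  17/119/122  17/123/112  17/120/121
79  17/119/ 92  17/119/ 92  18/120/ 98  17/122/ 98  17/120/104  18/121/ 97  18/119/103  17/119/122  18/122/123  18/120/113  18/118/119
```

```bash
python3 - <<'E'
s=open('h.py').read();s=s[:s.index('def hook(')]
s+='''
def hook(im,P,uvg,zb=0,r=85,gbox=28,smax=60):
    """loose/held hook: grip blob (top plane zb+36) and grey bar (plane zb+4): circle fit"""
    h=cv2.cvtColor(im,cv2.COLOR_RGB2HSV).astype(int);u,v=map(int,uvg)
    V,U=np.mgrid[:480,:640]
    g=(h[...,0]<=15)&(h[...,1]>128)&(h[...,2]<125)&(abs(V-v)<gbox)&(abs(U-u)<gbox)
    n,l,s,c=cv2.connectedComponentsWithStats(g.astype(np.uint8));i=1+np.argmax(s[1:,4])
    w=lambda m,z:np.array([ray(P,a,b,z)[:2] for b,a in np.argwhere(m)])
    rect=cv2.minAreaRect(w(l==i,zb+36).astype(np.float32))
    b=(h[...,1]<smax)&(h[...,2]>50)&(np.hypot(U-u,V-v)<r)
    n,l2,s2,c2=cv2.connectedComponentsWithStats(b.astype(np.uint8));j=1+np.argmax(s2[1:,4])
    p=w(l2==j,zb+4);G=np.array(rect[0]);q=p[np.linalg.norm(p-G,axis=1)>44]
    A=np.c_[2*q,np.ones(len(q))];x=np.linalg.lstsq(A,(q**2).sum(1),rcond=None)[0];C=x[:2];R=np.sqrt(x[2]+C@C)
    d=G-C; psi=np.degrees(np.arctan2(d[1],d[0])+np.arctan2(38,36))%360
    bp=cv2.boxPoints(rect);e=max([bp[1]-bp[0],bp[2]-bp[1]],key=np.linalg.norm);ax=np.degrees(np.arctan2(e[1],e[0]))-90
    ax=(ax-psi+90)%180-90+psi
    return dict(grip=G.round(1),size=np.round(rect[1],1),psi_axis=round(ax%360,1),C=C.round(1),R=round(R,1),psi_C=round(psi,1),dGC=round(np.linalg.norm(d),1),nb=len(p))
'''
open('h.py','w').write(s)
E
python3 - <<'E'
from h import *
im=cv2.imread('pics/w13.png')[:,:,::-1];P=np.load('P13.npy',allow_pickle=True).item()
print(hook(im,P,(348,180)));print(hook(im,P,(283,55)))
a=np.radians(-6.85);E=np.array([[np.cos(a),-np.sin(a)],[np.sin(a),np.cos(a)]])
# eye_b & pin in this view
for n,u,v,z in [('eyeb',149/.875,154/.875,82),('pinb',151/.875,183/.875,88)]: w=ray(P,u,v,z);print(n,w,w[:2]@E)
E
```

```text
{'grip': array([ 393.1, -222.7]), 'size': array([12.5, 37.8]), 'psi_axis': np.float64(190.3), 'C': array([ 434.5, -253.3]), 'R': np.float64(35.5), 'psi_C': np.float64(190.1), 'dGC': np.float64(51.4), 'nb': 703}
{'grip': array([ 466.9, -357.7]), 'size': array([12.3, 39.9]), 'psi_axis': np.float64(197.0), 'C': array([ 513.8, -385.9]), 'R': np.float64(35.8), 'psi_C': np.float64(195.5), 'dGC': np.float64(54.7), 'nb': 769}
eyeb [ 584.44901144 -234.48770607   82.        ] [ 608.24455329 -163.10639064]
pinb [ 583.67743647 -199.98335203   88.        ] [ 603.36313617 -128.94036157]
```

Call:
servo_tool(rows=[[[60,3,10,50,0,0,-0.1],[60,9,35,100,0,0,-0.176],[60,9,35,150,0,0,-0.176],[60,9,35,200,0,0,-0.176],[60,9,35,218,0,0,-0.176],[60,9,35,218,0,0,-0.176],[60,9,35,218,0,0,-0.176]]])

```text
clock: 34.98
position: [393.8, -222.6, 110.8]
ee_rot: [0.767, -0.642, 0.001, -0.0]
contact_force: [0.9, 0.3, 0.8]
gripper_width: 59.9
grasp_force: 0.0
```

```bash
python3 st.py; python3 - <<'E'
from h import *
im,P=snap('wrist','w14.png');np.save('P14.npy',P,allow_pickle=True)
uv=proj(P,[393.1,-222.7,36]);print(uv);print(hook(im,P,uv,0,190,70))
E
```

```text
34.975 [ 393.75 -222.61  110.8 ] 280.15014853320275 [-0.15  0.23 -0.57  0.   -0.77  0.33] [0.9 0.3 0.8]
[319.36986611 245.86677984]
{'grip': array([ 393.1, -225.4]), 'size': array([11.4, 42. ]), 'psi_axis': np.float64(189.7), 'C': array([ 435. , -253.6]), 'R': np.float64(35.3), 'psi_C': np.float64(192.5), 'dGC': np.float64(50.6), 'nb': 2444}
```

Call:
servo_tool(rows=[[[60,0,1,40,0,0,0],[50,0,1,80,0,0,0],[50,0,1,101,0,0,0],[50,0,1,101,0,0,0],[0,0,1,101,0,0,0],[0,0,1,101,0,0,0],[0,0,1,101,0,0,0],[0,0,1,101,0,0,0],[0,0,1,101,0,0,0]]])

```text
clock: 36.15
position: [393.0, -222.7, 10.2]
ee_rot: [0.767, -0.642, 0.001, -0.001]
contact_force: [-0.3, -0.1, 6.4]
gripper_width: 10.6
grasp_force: 59.0
```

```bash
python3 st.py
```

```text
36.15 [ 393.03 -222.75   10.24] 280.1536479802543 [-0.15  0.4  -0.67  0.   -0.49  0.33] [-0.3 -0.1  6.4]
```

Call:
servo_tool(rows=[[[0,0,0,-20,0,0,0],[0,0,0,-65,0,0,0],[0,-5,-6,-110,0,0,0],[0,-30,-34,-150,0,0,-0.1],[0,-62,-70,-160,0,0,-0.25],[0,-95,-107,-160,0,0,-0.4],[0,-128,-144,-160,0,0,-0.55],[0,-160,-180,-160,0,0,-0.7],[0,-181,-204,-160,0,0,-0.838],[0,-181,-204,-160,0,0,-0.838]]])

```text
clock: 37.4
position: [561.6, -6.8, 168.6]
ee_rot: [0.962, -0.273, 0.0, -0.0]
contact_force: [0.2, 0.3, -0.9]
gripper_width: 11.0
grasp_force: 58.6
```

Call:
servo_tool(rows=[[[0,0,0,0,0,0,0],[0,0,0,0,0,0,0]]])

```text
clock: 37.65
position: [560.0, -9.3, 169.0]
ee_rot: [0.961, -0.275, -0.0, 0.0]
contact_force: [-0.2, -0.6, -0.5]
gripper_width: 10.9
grasp_force: 58.6
```

```bash
python3 st.py; cat > chk.py <<'E'
from h import *
import sys
im,P=snap('wrist',sys.argv[1]+'.png');np.save('P'+sys.argv[1]+'.npy',P,allow_pickle=True)
s=arm.read_state();T=s['position'];zb=T[2]-10.2;q=s['ee_rot'];th=2*np.arctan2(q[1],q[0])-np.pi/2
print('psi tool',np.degrees(th)%360,'T',T.round(1))
# grey bar pixels near expected arc
ps=th if len(sys.argv)<3 else th+np.pi
C=T[:2]+np.array([[np.cos(ps),-np.sin(ps)],[np.sin(ps),np.cos(ps)]])@[-36,38];print('expected C',C.round(1))
h=cv2.cvtColor(im,cv2.COLOR_RGB2HSV).astype(int)
b=np.argwhere((h[...,1]<45)&(h[...,2]>45)&(h[...,2]<235))
w=np.array([ray(P,a,c,zb+4)[:2] for c,a in b]);d=np.linalg.norm(w-C,axis=1);an=np.degrees(np.arctan2(*(w-C).T[::-1])-ps)%360
k=(abs(d-36)<9)&(an>15)&(an<178)
q=w[k];A=np.c_[2*q,np.ones(len(q))];x=np.linalg.lstsq(A,(q**2).sum(1),rcond=None)[0]
print('n',k.sum(),'fit C',x[:2].round(1),'R',np.sqrt(x[2]+x[:2]@x[:2]).round(1),np.histogram(an[k],range(0,181,20))[0])
E
python3 chk.py w15
```

```text
37.65 [560.03  -9.35 168.97] 328.03787498634847 [ 0.27  0.33 -0.24 -0.   -1.    0.74] [-0.2 -0.6 -0.5]
psi tool 238.04140813647126 T [560.2  -9.3 169. ]
expected C [611.5   1.1]
n 8185 fit C [613.9  -2.3] R 33.5 [ 338 1406 1493 1533  911  669  638  632  565]
```

```bash
sed -i 's/(an>15)&(an<178)/(an>A0)\&(an<A1)/; s/^import sys/import sys\nfrom scipy.optimize import least_squares\nA0,A1=map(float,sys.argv[3:5]) if len(sys.argv)>4 else (100,176)/' chk.py
sed -i "s/if len(sys.argv)<3 else/if len(sys.argv)<3 or sys.argv[2]=='0' else/" chk.py
cat >> chk.py <<'E'
r=least_squares(lambda c:np.linalg.norm(q-c,axis=1)-36,C,loss='soft_l1').x;print('C fixed R',r.round(1),'off',(r-C).round(1))
full=an[(abs(d-36)<4)];print('max arc angle',np.histogram(full,range(160,200,3)))
E
python3 chk.py w15b
```

```text
psi tool 238.04725987228096 T [560.3  -9.3 169.1]
expected C [611.6   1.1]
n 2443 fit C [629.5   7.2] R 19.1 [  0   0   0   0   0 674 638 630 501]
C fixed R [610.3   2.6] off [-1.3  1.5]
max arc angle (array([88, 89, 87, 85, 85, 86, 78, 88, 78, 28,  0,  0,  0]), array([160, 163, 166, 169, 172, 175, 178, 181, 184, 187, 190, 193, 196,
       199]))
```

Call:
servo_tool(rows=[[[0,2,-2,20,0,0,0],[0,2,-2,45,0,0,0],[0,2,-2,65,0,0,0],[0,2,-2,75,0,0,0],[0,2,-2,82,0,0,0],[0,2,-2,82,0,0,0],[0,2,-2,82,0,0,0]]])

```text
clock: 38.62
position: [564.1, -7.8, 87.5]
ee_rot: [0.962, -0.274, 0.001, -0.0]
contact_force: [0.4, -0.6, -1.7]
gripper_width: 11.0
grasp_force: 58.6
```

```bash
python3 st.py; python3 chk.py w16; python3 - <<'E'
import numpy as np
p=np.array([-37,36.3])
for d in range(8,100,8):
    f=-np.radians(d);R=np.array([[np.cos(f),-np.sin(f)],[np.sin(f),np.cos(f)]]);print(d,(R@p-p).round(1),round(f,3))
E
```

```text
38.625 [564.1   -7.79  87.54] 328.13730702442643 [ 0.27  0.43 -0.33  0.   -0.81  0.74] [ 0.4 -0.6 -1.7]
psi tool 238.13802975818174 T [564.1  -7.8  87.6]
expected C [615.4   2.7]
n 3398 fit C [640.8   9.3] R 15.4 [   0    0    0    0    0 1215  919  760  504]
C fixed R [615.    3.9] off [-0.3  1.2]
max arc angle (array([89, 88, 91, 89, 89, 85, 90, 78, 74, 24,  0,  0,  0]), array([160, 163, 166, 169, 172, 175, 178, 181, 184, 187, 190, 193, 196,
       199]))
8 [5.4 4.8] -0.14
16 [11.4  8.8] -0.279
24 [18.  11.9] -0.419
32 [24.9 14.1] -0.559
40 [32.  15.3] -0.698
48 [39.2 15.5] -0.838
56 [46.4 14.7] -0.977
64 [53.4 12.9] -1.117
72 [60.1 10.1] -1.257
80 [66.3  6.4] -1.396
88 [72.   1.9] -1.536
96 [77.  -3.3] -1.676
```

Call:
servo_tool(rows=[[[0,5.1,5.6,0,0,0,-0.14],[0,11.1,9.6,0,0,0,-0.279],[0,17.7,12.7,0,0,0,-0.419],[0,24.6,14.9,0,0,0,-0.559],[0,31.7,16.1,0,0,0,-0.698],[0,31.7,16.1,0,0,0,-0.698]]])

```text
clock: 39.42
position: [582.5, -38.4, 87.3]
ee_rot: [0.998, 0.07, 0.001, -0.0]
contact_force: [-0.7, 0.9, 0.1]
gripper_width: 11.0
grasp_force: 58.6
```

```bash
python3 st.py; python3 chk.py w17 0 100 150
```

```text
39.425 [582.49 -38.44  87.26] 8.002380670320134 [ 0.21  0.46 -0.28  0.   -0.83  1.5 ] [-0.7  0.9  0.1]
psi tool 277.9706403872542 T [582.2 -38.3  87.1]
expected C [614.8   2.6]
n 1880 fit C [639.   25.4] R 9.2 [  0   0   0   0   0 651 866 363   0]
C fixed R [614.6   2.3] off [-0.2 -0.3]
max arc angle (array([90, 89, 45,  1,  8,  1,  0, 51, 55,  0,  0,  0,  0]), array([160, 163, 166, 169, 172, 175, 178, 181, 184, 187, 190, 193, 196,
       199]))
```

Tip has passed into the ring (bar visible at 160–167° and 181–187°, ring hiding between), forces nil. Continue.

Call:
servo_tool(rows=[[[0,5.4,4.8,0,0,0,-0.14],[0,11.4,8.8,0,0,0,-0.279],[0,18,11.9,0,0,0,-0.419],[0,24.9,14.1,0,0,0,-0.559],[0,32,15.3,0,0,0,-0.698],[0,39.2,15.5,0,0,0,-0.838],[0,39.2,15.5,0,0,0,-0.838],[0,39.2,15.5,0,0,0,-0.838]]])

```text
clock: 40.48
position: [622.6, -47.9, 86.8]
ee_rot: [0.883, 0.469, -0.0, -0.0]
contact_force: [-0.2, -0.5, -1.3]
gripper_width: 11.0
grasp_force: 58.6
```

```bash
python3 st.py; python3 chk.py w18 0 20 100
```

```text
40.475 [622.55 -47.94  86.79] 55.98179818217564 [ 0.18  0.51 -0.17 -0.   -0.88  2.37] [-0.2 -0.5 -1.3]
psi tool 326.014571052083 T [622.6 -48.   86.8]
expected C [613.9   3.6]
n 3756 fit C [639.6  14.7] R 16.2 [   0 1390  732  661  973    0    0    0    0]
C fixed R [614.2   2.4] off [ 0.3 -1.2]
max arc angle (array([76, 74, 73, 78, 76, 72, 68, 62, 17,  4, 50, 78, 80]), array([160, 163, 166, 169, 172, 175, 178, 181, 184, 187, 190, 193, 196,
       199]))
```

Call:
servo_tool(rows=[[[0,0,0,2,0,0,0],[0,0,0,4,0,0,0],[0,0,0,5,0,0,0],[0,0,0,5.5,0,0,0],[0,0,0,5.5,0,0,0]]])

```text
clock: 41.15
position: [622.9, -48.1, 82.2]
ee_rot: [0.882, 0.471, -0.0, 0.0]
contact_force: [-2.1, 1.0, 4.8]
gripper_width: 11.0
grasp_force: 59.5
```

Call:
servo_tool(rows=[[[30,0,0,0,0,0,0],[40,0,0,0,0,0,0],[40,0,0,-2,0,0,0],[40,0,0,-40,0,0,0],[50,0,0,-90,0,0,0],[50,0,0,-140,0,0,0],[50,-40,5,-150,0,0,0.17],[50,-95,12,-150,0,0,0.34],[50,-150,19,-150,0,0,0.51],[50,-205,26,-150,0,0,0.68]]])

```text
clock: 42.4
position: [529.5, -234.1, 231.5]
ee_rot: [0.989, 0.147, 0.0, 0.0]
contact_force: [1.1, -0.7, -0.5]
gripper_width: 49.9
grasp_force: 0.0
```

```bash
python3 - <<'E'
from h import *
from scipy.spatial.transform import Rotation as R
s=arm.read_state();M=R.from_quat(s['ee_rot']).as_matrix();q=s['ee_rot']
T=s['position'];th=np.degrees(2*np.arctan2(q[1],q[0])-np.pi/2)%360
print(T,th,M.T@(np.array([466.9,-357.7,110])-T),np.radians(th-196.5))
E
```

```text
[ 529.47523685 -234.14498202  231.53712938] 286.8779843011946 [-95.81031833 100.02894862 121.52106358] 1.5773933973715923
```

Call:
servo_tool(rows=[[[50,-30,30,0,0,0,0.17],[50,-60,62,0,0,0,0.35],[50,-96,100,20,0,0,0.53],[50,-96,100,45,0,0,0.71],[50,-96,100,70,0,0,0.89],[50,-96,100,95,0,0,1.07],[50,-96,100,115,0,0,1.25],[50,-96,100,120,0,0,1.43],[50,-96,100,120,0,0,1.577],[50,-96,100,120,0,0,1.577]]])

```text
clock: 43.65
position: [468.2, -356.8, 111.2]
ee_rot: [0.803, -0.595, -0.0, 0.0]
contact_force: [0.2, 0.2, 0.2]
gripper_width: 49.6
grasp_force: 0.0
```

Call:
servo_tool(rows=[[[50,0,0,0,0,0,0],[50,0,0,0,0,0,0]]])

```text
clock: 43.9
position: [468.2, -356.7, 111.5]
ee_rot: [0.803, -0.596, 0.0, -0.0]
contact_force: [0.6, -0.1, -0.5]
gripper_width: 50.3
grasp_force: 0.0
```

```bash
python3 st.py; python3 - <<'E'
from h import *
im,P=snap('wrist','w19.png');np.save('P19.npy',P,allow_pickle=True)
uv=proj(P,[466.9,-357.7,36]);print(uv);print(hook(im,P,uv,0,190,70))
S,PS=snap('scene','s19.png')
E
```

```text
43.9 [ 468.24 -356.72  111.49] 286.88385110465504 [-0.38  0.43 -0.24 -0.   -0.89  0.67] [ 0.6 -0.1 -0.5]
[320.87458743 244.4015279 ]
{'grip': array([ 469.8, -363.7]), 'size': array([11.7, 40.9]), 'psi_axis': np.float64(196.1), 'C': array([ 514.5, -387.2]), 'R': np.float64(35.3), 'psi_C': np.float64(198.8), 'dGC': np.float64(50.5), 'nb': 2512}
```

Call:
servo_tool(rows=[[[50,4.3,0,40,0,0,0.013],[50,4.3,0,80,0,0,0.013],[50,4.3,0,101,0,0,0.013],[50,4.3,0,101,0,0,0.013],[0,4.3,0,101,0,0,0.013],[0,4.3,0,101,0,0,0.013],[0,4.3,0,101,0,0,0.013],[0,4.3,0,101,0,0,0.013],[0,4.3,0,101,0,0,0.013]]])

```text
clock: 45.12
position: [470.4, -361.2, 11.9]
ee_rot: [0.799, -0.601, 0.001, -0.0]
contact_force: [-0.4, 1.4, 6.2]
gripper_width: 11.1
grasp_force: 60.0
```

```bash
python3 st.py
```

```text
45.125 [ 470.39 -361.22   11.87] 286.108561488314 [-0.38  0.57 -0.32  0.   -0.68  0.66] [-0.4  1.4  6.2]
```

```bash
python3 - <<'E'
from h import *
S=arm.camera_params('scene');D=arm.camera_params('side');P=np.load('P13.npy',allow_pickle=True).item()
print('base',ray(S,213,284,0).round(),ray(D,421,331,0).round())
b=(ray(S,213,284,0)+ray(D,421,331,0))/2
for z in (60,90,120,150,180): print(z,proj(S,[b[0],b[1],z]).round(),proj(D,[b[0],b[1],z]).round())
E
```

```text
base [ 740. -307.    0.] [ 710. -334.    0.]
60 [207. 266.] [426. 311.]
90 [205. 260.] [428. 304.]
120 [203. 253.] [429. 297.]
150 [201. 245.] [431. 289.]
180 [198. 238.] [433. 281.]
```

Call:
servo_tool(rows=[[[0,0,0,-20,0,0,0],[0,0,0,-70,0,0,0],[0,0,0,-120,0,0,0.1],[0,-10,-18,-165,0,0,0.27],[0,-32,-57,-165,0,0,0.44],[0,-55,-99,-165,0,0,0.61],[0,-78,-140,-165,0,0,0.79],[0,-101,-181,-165,0,0,0.97],[0,-118,-211,-165,0,0,1.15],[0,-118,-211,-165,0,0,1.33]]])

```text
clock: 46.38
position: [640.8, -186.6, 174.3]
ee_rot: [-0.256, 0.967, 0.0, -0.0]
contact_force: [-0.7, -0.1, -0.6]
gripper_width: 10.6
grasp_force: 59.2
```

Call:
servo_tool(rows=[[[0,0,0,0,0,0,0.17],[0,0,0,0,0,0,0.35],[0,0,0,0,0,0,0.53],[0,0,0,0,0,0,0.71],[0,0,0,0,0,0,0.89],[0,0,0,0,0,0,1.078],[0,0,0,0,0,0,1.078],[0,0,0,0,0,0,1.078]]])

```text
clock: 47.38
position: [639.3, -188.9, 175.1]
ee_rot: [0.274, 0.962, 0.0, -0.0]
contact_force: [-0.3, 0.0, -1.0]
gripper_width: 10.6
grasp_force: 59.2
```

```bash
sed -i 's/T\[2\]-10.2/T[2]-11.5/' chk.py; python3 st.py; python3 chk.py w20
```

```text
47.375 [ 639.3  -188.94  175.12] 148.2532191305159 [-0.05  0.49  0.04 -0.   -1.12 -2.08] [-0.3  0.  -1. ]
psi tool 58.22371340539054 T [ 639.3 -188.9  175.1]
expected C [ 588.1 -199.5]
n 2603 fit C [ 567.6 -204.8] R 18.7 [  0   0   0   0   0 831 655 630 487]
C fixed R [ 587.5 -199. ] off [-0.6  0.5]
max arc angle (array([87, 88, 84, 83, 83, 83, 76, 42,  0,  0,  0,  0,  0]), array([160, 163, 166, 169, 172, 175, 178, 181, 184, 187, 190, 193, 196,
       199]))
```

Call:
servo_tool(rows=[[[0,-1.5,0,20,0,0,0],[0,-1.5,0,45,0,0,0],[0,-1.5,0,65,0,0,0],[0,-1.5,0,80,0,0,0],[0,-1.5,0,86.5,0,0,0],[0,-1.5,0,86.5,0,0,0],[0,-1.5,0,86.5,0,0,0]]])

```text
clock: 48.3
position: [641.4, -189.9, 89.8]
ee_rot: [0.275, 0.962, 0.0, 0.001]
contact_force: [-0.3, -0.5, -0.1]
gripper_width: 10.8
grasp_force: 59.2
```

```bash
python3 st.py; python3 chk.py w21
```

```text
48.3 [ 641.37 -189.91   89.79] 148.12769994286802 [-0.05  0.57 -0.05  0.   -0.94 -2.08] [-0.3 -0.5 -0.1]
psi tool 58.122303791470344 T [ 641.4 -189.9   89.8]
expected C [ 590.1 -200.4]
n 3586 fit C [ 562.8 -206.1] R 15.4 [   0    0    0    0    0 1452  973  674  487]
C fixed R [ 589.  -199.5] off [-1.1  0.9]
max arc angle (array([87, 87, 84, 82, 80, 82, 78, 40,  0,  0,  0,  1, 58]), array([160, 163, 166, 169, 172, 175, 178, 181, 184, 187, 190, 193, 196,
       199]))
```

Call:
servo_tool(rows=[[[0,5.4,4.8,1,0,0,-0.14],[0,11.4,8.8,1,0,0,-0.279],[0,18,11.9,1,0,0,-0.419],[0,24.9,14.1,1,0,0,-0.559],[0,32,15.3,1,0,0,-0.698],[0,32,15.3,1,0,0,-0.698]]])

```text
clock: 49.1
position: [621.9, -159.7, 88.7]
ee_rot: [-0.07, 0.998, -0.0, 0.001]
contact_force: [1.5, 0.1, -0.4]
gripper_width: 10.9
grasp_force: 59.2
```

```bash
python3 st.py; python3 chk.py w22 0 100 150
```

```text
49.1 [ 621.86 -159.66   88.67] 188.03932147224725 [ 0.    0.54 -0.13  0.   -0.91 -1.43] [ 1.5  0.1 -0.4]
psi tool 97.98752536471481 T [ 622.1 -159.9   88.6]
expected C [ 589.5 -200.8]
n 1820 fit C [ 565.6 -222.6] R 9.4 [  0   0   0   0   0 678 778 364   0]
C fixed R [ 586.9 -197.5] off [-2.5  3.3]
max arc angle (array([84, 76, 70, 84, 82, 82, 65, 44,  5,  0,  0,  0,  0]), array([160, 163, 166, 169, 172, 175, 178, 181, 184, 187, 190, 193, 196,
       199]))
```

```bash
cat > prof.py <<'E'
from h import *
def prof(f,T,psi,zb,rs=(28,31,34,36,38,41,44),angs=range(120,200,4),off=(0,0)):
    im=cv2.imread('pics/%s.png'%f)[:,:,::-1];P=np.load('P%s.npy'%f,allow_pickle=True).item();h=cv2.cvtColor(im,cv2.COLOR_RGB2HSV)
    ps=np.radians(psi);C=np.array(T)+np.array([[np.cos(ps),-np.sin(ps)],[np.sin(ps),np.cos(ps)]])@[-36,38]+off
    print(f)
    for a in angs:
        r=[]
        for R in rs:
            w=C+R*np.array([np.cos(ps+np.radians(a)),np.sin(ps+np.radians(a))]);u,v=proj(P,[*w,zb+4]).round().astype(int)
            r.append('%3d/%3d'%tuple(h[v,u,1:]) if 0<=u<640 and 0<=v<480 else '---')
        print(a,' '.join(r))
if __name__=='__main__':
    prof('w17',(582.2,-38.3),277.97,77); prof('w22',(622.1,-159.9),97.99,77)
E
python3 prof.py
```

```text
w17
120  61/ 80 101/229   6/165   5/223   5/193 102/224 103/225
124  10/102 100/231  10/154   7/194   6/197 104/225 102/223
128  12/103 101/238   8/150   4/184   6/200 103/228 104/225
132  12/106  92/202   7/144   5/187   6/201 102/229 108/214
136   2/106  95/206  11/138   8/185   6/210 103/233 115/195
140  14/ 88 111/235  12/126   6/170   3/222 125/178 115/188
144  49/ 63 103/223  18/100   7/177   3/223 121/194 115/184
148  50/ 61 100/135  15/101  11/118   4/235 129/195 115/191
152  48/ 64  31/ 73  19/ 96   9/117  14/113  55/171 116/204
156  36/ 71  40/ 71  18/ 97  13/119  10/122 110/202 115/216
160  36/ 70  39/ 72  20/100  11/116  11/121  53/ 68  61/ 71
164  35/ 72  44/ 69  21/ 99  13/118  11/120  11/117  63/ 69
168  48/ 69  53/ 68  62/ 66  58/ 66  62/ 66  42/ 73  67/ 69
172  47/ 71  47/ 70  50/ 72  50/ 72  52/ 74  48/ 74  52/ 74
176  50/ 72  50/ 72  52/ 74  49/ 73  49/ 78  50/ 76  54/ 76
180  53/ 72  61/ 71  61/ 71  61/ 71  60/ 72  84/ 64 115/197
184 105/217 104/227   4/ 72  22/114  19/119   2/108 115/208
188 103/221 104/223 103/226 106/232 108/226 117/215 119/213
192 102/224 104/
[... 607 characters left out ...]
   7/115  12/132   9/141 112/143 114/146
156  11/ 69  10/ 78   9/117  10/133   9/141  99/ 88 115/146
160  19/ 68  17/ 77   4/115   8/131   7/141  37/ 62  57/ 58
164  36/ 50  16/ 80   6/118   6/126   6/139  48/ 59  56/ 59
168  27/ 57  32/ 56  48/ 53  38/ 53  48/ 53  40/ 57  50/ 61
172  30/ 59  26/ 58  32/ 63  24/ 64  30/ 67  26/ 68  13/ 95
176  30/ 60  34/ 60  28/ 63  30/ 68  31/ 66  35/ 65   8/ 90
180  32/ 56  41/ 56  41/ 56  36/ 57  38/ 54  62/ 62 117/211
184 106/149 106/159   3/ 91  25/ 93 120/204 119/197 117/139
188 105/153 108/153 108/151 105/150 117/116 117/131 116/136
192 104/154 105/151 105/148 107/145 108/144 118/132 117/131
196 105/150 104/145 106/144 104/145 109/143 116/132 117/131
```

Same signature as at eye_a: the ring hides 168–180° and the tip shows beyond. Continue 53°.

Call:
servo_tool(rows=[[[0,5.4,4.8,0,0,0,-0.14],[0,11.4,8.8,0,0,0,-0.279],[0,18,11.9,0,0,0,-0.419],[0,24.9,14.1,0,0,0,-0.559],[0,32,15.3,0,0,0,-0.698],[0,39.2,15.5,0,0,0,-0.838],[0,43.7,15.1,0,0,0,-0.925],[0,43.7,15.1,0,0,0,-0.925],[0,43.7,15.1,0,0,0,-0.925]]])

```text
clock: 50.28
position: [576.8, -151.2, 88.0]
ee_rot: [-0.507, 0.862, -0.0, 0.0]
contact_force: [-0.2, -0.6, -0.9]
gripper_width: 11.0
grasp_force: 59.2
```

Call:
servo_tool(rows=[[[0,0,0,2,0,0,0],[0,0,0,4,0,0,0],[0,0,0,5.5,0,0,0],[0,0,0,5.5,0,0,0]]])

```text
clock: 50.78
position: [576.4, -151.1, 83.7]
ee_rot: [-0.508, 0.861, -0.0, 0.0]
contact_force: [-2.6, 1.3, 6.7]
gripper_width: 10.7
grasp_force: 60.3
```

```bash
python3 st.py; python3 chk.py w23 0 20 100
```

```text
50.775 [ 576.41 -151.1    83.7 ] 241.11286777981854 [ 0.02  0.48 -0.25  0.   -0.84 -0.52] [-2.6  1.3  6.7]
psi tool 151.1068339754222 T [ 576.4 -151.1   83.7]
expected C [ 589.5 -201.8]
n 3499 fit C [ 567.  -213.1] R 17.0 [   0 1217  641  762  879    0    0    0    0]
C fixed R [ 588.5 -199.9] off [-1.   1.8]
max arc angle (array([67, 68, 70, 68, 65, 67, 60, 68, 52, 46, 80, 78, 79]), array([160, 163, 166, 169, 172, 175, 178, 181, 184, 187, 190, 193, 196,
       199]))
```

Call:
servo_tool(rows=[[[20,0,0,0,0,0,0],[30,0,0,0,0,0,0],[35,0,0,-2,0,0,0],[35,0,0,-40,0,0,0],[35,0,0,-90,0,0,0],[35,0,0,-140,0,0,0],[35,15,0,-190,0,0,0],[35,30,0,-240,0,0,0],[35,30,0,-250,0,0,0],[35,30,0,-250,0,0,0]]])

```text
clock: 52.08
position: [561.8, -177.3, 332.5]
ee_rot: [-0.508, 0.861, -0.0, 0.001]
contact_force: [-1.8, 1.1, -0.9]
gripper_width: 35.1
grasp_force: 0.0
```

```bash
python3 st.py; cat > fin.py <<'E'
from h import *
im,P=snap('wrist','wf.png');np.save('Pwf.npy',P,allow_pickle=True)
for n,G,e in [('b',(576.4,-151.1),(584.8,-235.9)),('a',(622.8,-48),(617.8,38.1))]:
    uv=proj(P,[*G,108]);print(n,uv.round(),proj(P,[*e,82]).round())
    h=cv2.cvtColor(im,cv2.COLOR_RGB2HSV).astype(int);u,v=map(int,uv);V,U=np.mgrid[:480,:640]
    g=(h[...,0]<=15)&(h[...,1]>128)&(h[...,2]<125)&(abs(V-v)<32)&(abs(U-u)<32)
    m,l,s,c=cv2.connectedComponentsWithStats(g.astype(np.uint8));i=1+np.argmax(s[1:,4])
    w=np.array([ray(P,a,b,108)[:2] for b,a in np.argwhere(l==i)],np.float32);print(cv2.minAreaRect(w),len(w))
# bench blanks/plate
from prof import prof
prof('wf',(576.4,-151.1),151.1,72,angs=range(60,200,10));prof('wf',(622.8,-48),326,72,angs=range(60,200,10))
E
python3 fin.py
```

```text
52.075 [ 561.79 -177.27  332.52] 241.0774439128017 [-0.03  0.27  0.09 -0.   -1.39 -0.47] [-1.8  1.1 -0.9]
b [318. 229.] [272. 158.]
((580.4326171875, -134.46217346191406), (0.4921277165412903, 2.384748697280884), 88.78938293457031) 3
a [326. 324.] [362. 365.]
((618.386474609375, -41.305397033691406), (30.266183853149414, 8.969581604003906), 38.52366638183594) 43
wf
60  99/141 107/145   5/156   7/171   6/177 113/138 103/129
70 102/138  99/134   5/155   5/186   3/164 104/127 106/140
80 102/140  98/136   6/165   4/185   6/169 109/159 105/131
90  24/ 64  29/ 70   9/167   6/178   9/144  18/ 85  99/126
100  36/ 64  20/ 88   8/170   7/176  10/153  32/ 71  15/ 84
110  30/ 67  31/ 73  27/ 65   6/185  36/ 71  34/ 67  45/ 63
120  18/ 84  21/ 85  23/ 79  28/ 73  22/ 70  19/ 66  90/113
130 106/137  39/123   6/174   5/163   4/123  99/201  94/200
140 103/143  10/133   6/167   5/156 103/121 108/203 109/197
150 103/138   5/140   5/170   5/160 108/123 102/132 109/202
160 103/131   3/148   6/165   5/159  61/ 92 102/125 103/124
170 104/133   7/152   8/170   7/140  91/ 98 101/119 102/113
180 102/132   7/
[... 242 characters left out ...]
7   5/149   9/175   8/186 102/165 116/167
90 116/163  83/113   6/126   8/196   7/182  99/157 114/163
100 116/150  79/113   4/124   4/179   8/182  96/149 114/147
110  27/ 57  32/ 55  28/ 64  24/ 64  30/ 59  17/ 59  16/ 62
120  25/ 61  42/ 54  38/ 53   7/105  15/ 66  31/ 58  35/ 58
130  32/ 56  51/111  19/ 66  76/ 37  90/ 37  70/ 44  68/ 41
140  52/ 44  64/ 44  64/ 44  65/ 43  64/ 44  64/ 44  57/ 45
150  65/ 43  59/ 43  52/ 49  53/ 48  51/ 45  62/ 41  59/ 43
160  45/ 45  47/ 49  49/ 47  51/ 50  59/ 43  61/ 42  47/ 43
170  57/ 49  53/ 48  67/ 42  57/ 45  52/ 44  52/ 44  52/ 44
180  51/ 50  46/ 50  58/ 44  51/ 45  51/ 45  54/ 47  57/ 45
190  40/ 51  55/ 51   4/117   4/114  10/104  52/ 44  49/ 47
```

```bash
python3 -c "
from bench import arm
print(arm.job_done())"
```

```text
the job is handed in; nothing more can be done
None
```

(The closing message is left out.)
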